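Untagged spindle: find the thread hand and drain its cap over the drip cup

TASK

The spindle that wears the shaft collar has lost its tag, so nobody knows whether its thread is left-hand or right-hand, and its cap is still wet with preserving oil. First turn the drip cup over and stand it mouth-up on the bench; then try the knurled cap of the collared spindle one way and, if it comes up hard, the other, unscrew it, lift it off and hold it level and centred a little above the cup's mouth, so that it drips into the cup. Leave the other spindle's cap where it is, and finish while you are still holding the cap there, clear of the cup.

Things in the scene. Friction and masses are not known exactly. Their poses are not given: they have to be found in the camera images.
- cup: Plain steel drip cup, loose, about 100 g, straight-walled: outside diameter 55 mm, height 55 mm, wall 3.5 mm, base 4 mm. Origin at the centre of the outside of its base, z from base to mouth: at the start it stands mouth-down on its rim, origin 55 mm above the bench, z down; mouth-up the origin is at bench height, z up.
- cup_rim (a point): Centre of the cup's mouth, in the plane of the rim. Lying on its side the cup's axis is 27 mm above the bench, and the cup hardly rolls.
- cap: Aluminium thread-protector cap on the collared spindle, loose, round, upright, about 110 g: a knurled head 50 mm in diameter and 24 mm high above a plain skirt 46 mm in diameter and 30 mm high (54 mm in all). Origin at the centre of its open underside, z up. Thread right-hand (comes loose anticlockwise seen from above) or left-hand (clockwise): differs from run to run and cannot be seen.
- cap_head (a point): On the cap's axis at half the height of the knurled head, 42 mm above the cap's underside. Turned the wrong way the cap comes up hard within about 8 degrees. The right way it moves freely and needs no lifting; it is off the coarse two-start thread after 75 degrees and lifts straight off anywhere from there to 130 degrees, where it comes up hard again; sooner it cannot be lifted.
- spindle: The spindle of the job, fixed: a 24 mm shank clamped upright in a square-flanged grey support (74 mm square), with a dark shaft collar 55 mm in diameter and 15 mm high on it, whose top is 20 mm below the cap. Origin at the foot of the support, on top of the plate (15 mm above the bench); the cap sits 95 mm above it, over a threaded end 28 mm high.
- other_spindle: The other spindle, fixed on the same plate 130 mm from the first, in a round-flanged support (68 mm diameter) and without a collar. Same origin and heights.
- other_cap: The same kind of cap on the other spindle, same origin and axes. To be left alone.
- plate: Steel plate screwed to the bench, 125 mm (x) by 270 mm (y) by 15 mm, that carries both spindles. Origin under its centre.
There are look-alikes about, which are no part of the job. What is shaped like the cup but brown or orange is not meant.

How it is judged (in metres and radians):
On the way, in this order (a step that is already met when the one before it is completed fails the run):
1. the cup has been turned over and stands mouth-up on the bench, let go, while the cap is still on its spindle (angle between cup's own z axis and vertical below 0.1 rad and height (world z) of cup below 0.006 m and linear speed of cup below 0.03 m/s and contact force between the fingers and cup below 0.1 N and height (world z) of cap below 0.125 m), for 0.2 s.
2. the cap has been unscrewed and is held in the gripper, lifted clear of the spindle's threaded end (height (world z) of cap above 0.145 m and contact force between the fingers and cap above 1 N), for 0.2 s.
At the end, for the whole second after the job is handed in: The cup stands mouth-up on the bench, at rest and untouched by the robot; the cap of the collared spindle is held still in the gripper, within 0.3 rad of level, its underside 5 to 150 mm above the cup's rim and its axis within 25 mm of the cup's, touching nothing but the fingers (angle between cup's own z axis and vertical below 0.1 rad and height (world z) of cup below 0.006 m and linear speed of each of cup, cap below 0.03 m/s and contact force between each of the arm, the fingers and cup below 0.1 N and contact force between the fingers and cap above 1 N and contact force between cap and cup below 0.05 N and z of cap in the frame of cup_rim between 0.005 and 0.15 m and horizontal distance between cap and cup_rim below 0.025 m and angle between cap's own z axis and vertical below 0.3 rad); the arm keeps its last pose, push and grip.
It fails at once if the other spindle's cap is shifted or lifted (more than 10 mm) (distance of other_cap from where it was at the start of the episode above 0.01 m).
It also fails if it takes over 67 s, if anything falls off the work surface, if the arm or the gripper's body presses on something with over 40 N, if the wrist force passes 120 N, or if a joint passes its speed limit or range.

ROBOT

A 7-joint arm with a two-finger parallel gripper is mounted at the origin on the work surface. World frame = base frame: x ahead of the robot, y to its left, z up, the work surface at z = 0. Lengths are in mm, angles in rad, forces in N, time in s.
With the tool pointing down it reaches from about 425 to 1025 mm from the base axis. Payload 3.6 kg.
Tool frame: the origin (TCP) lies at the very end of the fingers, on their centre line; the grasp point (between the pads) lies 19 mm behind it; z points along the fingers, y is the direction in which the jaws open and shut (so a half turn about z gives the same grasp; the last joint's range is limited). The gripper opens to 85 mm and grips with 20 to 120 N. Pads are 22 mm wide; open, the fingers measure 114 mm over their backs; the gripper's body (76 mm by 85 mm) begins 54 mm behind the grasp point. The pads swing forward as they close: fully open they stand 13 mm farther back than shut.
Start: joints at [1.075, 0.591, 0.048, 1.609, -0.033, 0.943, -0.034], TCP at [284.199, -666.979, 231.302] pointing down, gripper open.
Joint ranges: [-2.69, 2.69], [-0.47, 2.24], [-1.27, 1.36], [0.19, 2.51], [-1.53, 4.68], [0.08, 2.07], [-3.09, 3.09]. Speed limits (rad/s): [2.57, 2.57, 3.14, 3.14, 3.14, 3.14, 3.14].

INTERFACE

Orientations are given as a rotation vector (axis times angle).
In Python, from plant import manip, read_camera, camera_model, workorder, finder gives the robot as it stands. The module is installed in compiled form; this text tells all that it offers.
- The arm moves only by the shell command python3 -m creep 'ROWS'. ROWS is a JSON object of lists of equal length, an entry for each row: "grip": the gripper command: -1 is shut, 1 is fully open, values between are in proportion; "travel": the shift along the tool's x, y, z in units of 0.3 m (1.0 is 0.3 m), a list of three; "twist": the turn, a rotation vector about the tool's x, y, z in units of 360 degrees (1.0 is 360 degrees), a list of three. In form: {"grip": [grip, ...], "travel": [[tx, ty, tz], ...], "twist": [[ax, ay, az], ...]}. A call has 1 to 10 rows; each row is the pose to reach, as a shift and turn from the pose commanded when the call began, along the tool's axes at that moment, turning the shorter way round; what a row does not reach only later rows make up. A row lasts 1/12 s, in which the tool goes at most 41.7 mm and 7.16 degrees, less where a joint would pass 70% of its speed; a pose out of reach is approached as far as the arm can. A call with a number of a shift or a turn outside -1 to 1 is refused whole. A call with a gripper value outside its range is refused whole. The fingers move at their own pace and stop on an object; the grip force is fixed at half the most. Time passes only in rows, so rows that repeat a pose let the fingers close. It gives the time, the measured TCP pose, the force and the opening at its end, in the units of the state.
- manip.state(): the state, without advancing time (a new reading comes with each control period).
- read_camera(name): name is "scene" or "top" or "wrist"; returns the picture (400x640x3 uint8, red, green, blue); there is no depth.
- camera_model(name): a dict with "intrinsics" (3x3 intrinsics, pixels), "R" (3x3) and "t" (3): a world point X has camera coordinates R X + t. Camera axes: x right, y down, z forward; pixel columns grow to the right and rows downward; lengths in mm; the calibration is good to about 2 mm. A picture is of the moment at which its call begins: read the wrist's pose just before it. camera_model takes no time and is no camera call; for the wrist camera it gives the pose at the moment of the call.
- workorder.sign_off(): hands the job in, once; it reports no verdict.
Trained networks look in the newest picture that a camera, given by its name, has taken for a name from the list of things; names that differ only in an ending like _2 or _b are one class to them, and where a whole thing is asked for, a point or a joint stands for the part that bears it (a point fixed in the world has none). Each returns a list of dicts, best first, with "confidence" (0 to 1); they miss things now and then, are a little off and sometimes report something else, mostly with a low value. They report only what shows in the picture. A call takes as long as a camera call. They do not tell look-alikes from the thing itself.
- finder.recognise(camera, name): "point" ([column, row] in pixels, amid what is visible of it).
The state is a dict: "time": time; "joint_pos": joint angles; "qd": joint speeds; "joint_torque": joint torques, N m; "tool_pos": TCP position; "ee_rot": TCP orientation; "force": force on the tool from outside, world axes, zero at the start; "ft_torque": the same for the moment, N m; "finger_gap": opening from 0.0 (shut) to 1.0 (fully open).
Only numpy, scipy, OpenCV 4.12 (cv2) and the standard library are available. Lean on these libraries where they do the work, as an engineer would, in place of code of your own. Each camera call takes 0.05 s, during which the arm holds its last target.

## Working session

There is one attempt and no reset: what is moved stays moved. The work goes in short steps, Python scripts to look and compute and a shell command to move; the robot and the scene stay as the last step left them, time stands still between calls to the robot, and variables do not carry over. Pictures are saved under pics/ and viewed, and the job is handed in when it is done.

```bash
mkdir -p pics; ls
cat > h.py <<'E'
import numpy as np, cv2
from plant import manip, read_camera, camera_model, workorder, finder
def snap(cam,name):
    im=read_camera(cam); cv2.imwrite('pics/%s.png'%name, im[:,:,::-1]); return im
def proj(cam,X,m=None):
    m=m or camera_model(cam); c=np.array(m['R'])@np.array(X,float)+np.array(m['t']); p=np.array(m['intrinsics'])@c; return p[:2]/p[2]
def onplane(cam,px,z,m=None):
    m=m or camera_model(cam); R=np.array(m['R']);t=np.array(m['t']);K=np.array(m['intrinsics'])
    d=R.T@np.linalg.solve(K,[px[0],px[1],1]); o=-R.T@t; return o+d*(z-o[2])/d[2]
E
python3 - <<'E'
from h import *
print(manip.state())
for c in ['scene','top','wrist']:
    snap(c,c+'0'); m=camera_model(c); print(c,-np.array(m['R']).T@np.array(m['t']), np.array(m['R'])[2], m['intrinsics'][0])
    if c!='wrist':
        for n in ['cup','cap','spindle','other_cap']:
            for r in finder.recognise(c,n): print(c,n,np.round(r['point'],1),round(r['confidence'],2))
print(manip.state()['time'])
E
```

```text
pics
{'time': 0.0, 'joint_pos': array([ 1.07450961,  0.59211659,  0.04830774,  1.60984904, -0.03331795,
        0.94270157, -0.03369258]), 'qd': array([ 0.0009218 , -0.00059024,  0.00040982,  0.00044114,  0.00076596,
       -0.00021437,  0.00268059]), 'joint_torque': array([-5.75821059e-05, -5.48694134e+01,  1.54670097e+00, -1.98123425e+01,
        9.42056766e-03,  8.72100180e-03,  1.36575653e-05]), 'tool_pos': array([ 283.86321371, -666.20381909,  230.13297253]), 'ee_rot': array([-3.07592271e+00, -6.28095961e-01,  8.92712273e-04]), 'force': array([-0.05884499, -0.09291126,  0.22328571]), 'ft_torque': array([ 0.01623135, -0.02938273, -0.01086016]), 'finger_gap': 0.9974275147145699}
scene [ 912.66912147 -649.78135017  610.73596075] [-0.3978999   0.7517062  -0.52594055] [476.53180996   0.         325.64504174]
scene cup [367.3 192.9] 0.94
scene cup [387.6 175.5] 0.82
scene cup [347.3 220.3] 0.66
scene cap [288.3 247.5] 0.79
scene spindle [291.  299.7] 0.96
scene other_cap [250.2 299.1] 0.9
scene other_cap [278.1 358.8] 0.55
top [ 413.01900029   69.30535382 1152.11973611] [ 0.14701204  0.00277863 -0.9891308 ] [442.4278531    0.         313.44019753]
top cup [230.9 219.7] 0.87
top cup [278.5 213.5] 0.86
top cup [185.2 221.3] 0.82
top cap [398.4 197.1] 0.81
top spindle [380.2 214.1] 0.63
top other_cap [456.9 189.9] 0.87
wrist [ 359.61907799 -634.25283931  373.99401938] [-0.28967758 -0.12421033 -0.9490304 ] [313.59486874   0.         321.01909579]
0.55
```

View pics/scene0.png

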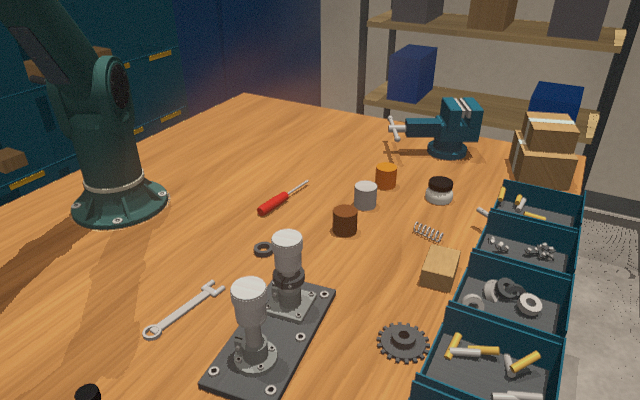

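View pics/top0.png

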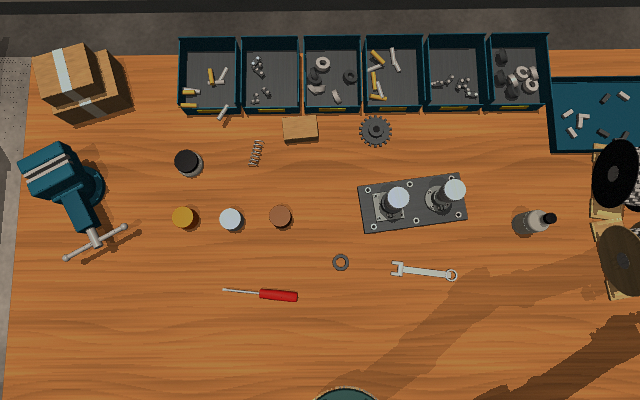

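Top view: the steel cup is the grey disc at (231,219), between the brown one (280,216) and the orange one (183,217). The collared spindle is the left one on the plate, cap top at (398,197). The other cap is at (455,189).

Run:
```python
from h import *
from scipy.optimize import least_squares
def tri(obs):
    f=lambda X: np.concatenate([proj(c,X)-p for c,p in obs])
    s=least_squares(f,[500,100,50]); return s.x.round(1), s.fun.round(1)
print('cup',tri([('scene',(367,193)),('top',(231,219.5))]), onplane('top',(230.8,219),50),onplane('scene',(366.5,196),27))
for n,p in [('cap',(398,197)),('ocap',(455.5,189))]: print(n,onplane('top',p,164))
for n,p in [('cap',(287.5,237)),('ocap',(249.5,287))]: print(n,onplane('scene',p,164))
for n,p in [('brown',(280.5,216)),('orange',(183,217))]: print(n,onplane('top',p,55))
# refine disc centres
for cam,rects in [('top',[(215,203,32,32),(382,182,32,32),(440,174,32,32)])]:
    im=cv2.imread('pics/top0.png')
    for x,y,w,h in rects:
        cv2.imwrite('pics/c%d.png'%x,cv2.resize(im[y:y+h,x:x+w],(320,320),interpolation=cv2.INTER_CUBIC))
        g=cv2.cvtColor(im[y:y+h,x:x+w],cv2.COLOR_BGR2GRAY); b=(g>150).astype(np.uint8)
        n,l,s,c=cv2.connectedComponentsWithStats(b); k=1+np.argmax(s[1:,4]); print(c[k]+[x,y],s[k])
from scipy.spatial.transform import Rotation as R
s=manip.state(); print(R.from_rotvec(s['ee_rot']).as_matrix().round(3))
m=camera_model('wrist'); Rt=R.from_rotvec(s['ee_rot']).as_matrix(); print('cam in tool',Rt.T@(-np.array(m['R']).T@m['t']-s['tool_pos']))
```

```text
cup (array([530. , 283.6,  33.5]), array([-0.8,  0.1, -0.4, -0.7])) [527.59465397 279.87340961  50.        ] [531.97912894 281.56015441  27.        ]
cap [ 561.02927312 -118.80955755  164.        ]
ocap [ 577.71687527 -249.47075243  164.        ]
cap [ 561.69824335 -118.84905475  164.        ]
ocap [ 579.04609377 -247.69641237  164.        ]
brown [533.08113322 155.02428854  55.        ]
orange [533.53577118 398.34910489  55.        ]
[229.38681948 218.32664756] [  4   5  21  21 349]
[398.01120448 196.95238095] [  6   5  21  21 357]
[454.76901408 189.05633803] [  4   5  22  21 355]
[[ 0.92   0.392 -0.   ]
 [ 0.392 -0.92  -0.   ]
 [-0.     0.    -1.   ]]
cam in tool [  82.23235107   -0.53987852 -142.68580986]
```

View pics/wrist0.png

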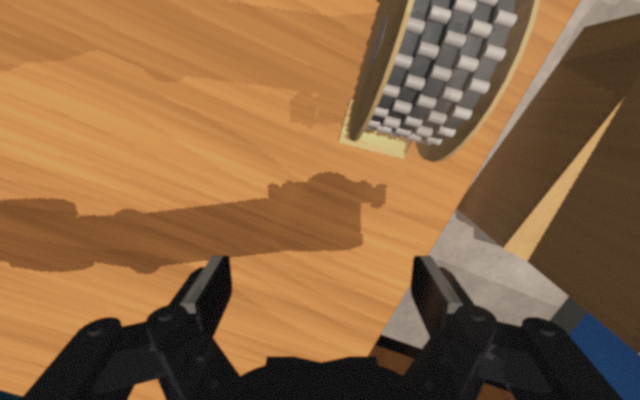

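```bash
cat >> h.py <<'E'
from scipy.spatial.transform import Rotation as Rn
def pose(az,tilt):
    """tool x along azimuth az (deg) when vertical; tilt>0: tool z tilts outward along az"""
    a=np.radians(az); x=np.array([np.cos(a),np.sin(a),0]); z=np.array([0,0,-1.]); t=np.radians(tilt)
    zz=z*np.cos(t)+x*np.sin(t); xx=x*np.cos(t)-z*np.sin(t); yy=np.cross(zz,xx)
    return np.stack([xx,yy,zz],1)
def go(p,R,grasp=False):
    """print travel/twist to bring TCP (or grasp point) to p with R"""
    s=manip.state(); R0=Rn.from_rotvec(s['ee_rot']).as_matrix(); p=np.array(p,float)
    if grasp: p=p+19*R[:,2]
    d=R0.T@(p-s['tool_pos']); w=Rn.from_matrix(R0.T@R).as_rotvec()
    print('TCP',s['tool_pos'].round(1),'->',p.round(1),'travel',(d/300).round(3),'rows',round(np.linalg.norm(d)/41.7,1),'twist',(w/2/np.pi).round(4),'rows',round(np.degrees(np.linalg.norm(w))/7.16,1))
    print('t',s['time'],'q',s['joint_pos'].round(2),'F',s['force'].round(1),'T',s['ft_torque'].round(2),'gap',round(s['finger_gap'],3))
E
python3 - <<'E'
from h import *
go([500,-250,260],pose(23,0)); go([545,-40,260],pose(28,0));
E
```

```text
TCP [ 284.2 -667.   231.3] -> [ 500. -250.  260.] travel [ 1.207 -0.997 -0.096] rows 11.3 twist [0.     0.     0.0002] rows 0.0
t 0.55 q [ 1.07  0.59  0.05  1.61 -0.03  0.94 -0.03] F [ 0.1  0.4 -0.5] T [-0.01  0.02 -0.01] gap 1.003
TCP [ 284.2 -667.   231.3] -> [545. -40. 260.] travel [ 1.619 -1.582 -0.096] rows 16.3 twist [ 0.      0.     -0.0137] rows 0.7
t 0.55 q [ 1.07  0.59  0.05  1.61 -0.03  0.94 -0.03] F [ 0.1  0.4 -0.5] T [-0.01  0.02 -0.01] gap 1.003
```

```bash
python3 -m creep '{"grip":[1,1,1,1,1,1,1,1,1,1],"travel":[[1,-0.85,-0.1],[1,-0.85,-0.1],[1,-0.85,-0.1],[1,-0.85,-0.1],[1,-0.85,-0.1],[1,-0.85,-0.1],[1,-0.85,-0.1],[1,-0.85,-0.1],[1,-0.85,-0.1],[1,-0.85,-0.1]],"twist":[[0,0,0],[0,0,0],[0,0,0],[0,0,0],[0,0,0],[0,0,0],[0,0,0],[0,0,0],[0,0,0],[0,0,0]]}'
python3 - <<'E'
from h import *
go([530,281,200],pose(28,0)); go([530,281,200],pose(28,-40),True)
E
```

```text
time: 1.38
tool_pos: [463.4, -308.7, 262.0]
ee_rot: [-3.074, -0.639, -0.004]
force: [0.6, 0.5, 0.2]
finger_gap: 1.0
TCP [ 463.4 -308.7  262. ] -> [530. 281. 200.] travel [ 0.986 -1.714  0.212] rows 14.3 twist [-0.0002 -0.0005 -0.0125] rows 0.6
t 1.3833 q [ 0.52  0.34 -0.01  1.96 -0.    0.84 -0.65] F [0.6 0.5 0.2] T [ 0.01 -0.08 -0.04] gap 1.0
TCP [ 463.4 -308.7  262. ] -> [519.2 275.3 185.4] travel [ 0.946 -1.711  0.26 ] rows 14.2 twist [-0.0046 -0.1116 -0.012 ] rows 5.6
t 1.3833 q [ 0.52  0.34 -0.01  1.96 -0.    0.84 -0.65] F [0.6 0.5 0.2] T [ 0.01 -0.08 -0.04] gap 1.0
```

```bash
python3 -m creep '{"grip":[1,1,1,1,1,1,1,1,1,1],"travel":[[0.6,-1,0],[0.6,-1,0],[0.6,-1,0],[0.6,-1,0],[0.6,-1,0],[0.6,-1,0],[0.6,-1,0],[0.6,-1,0],[0.6,-1,0],[0.6,-1,0]],"twist":[[0,0,-0.0125],[0,0,-0.0125],[0,0,-0.0125],[0,0,-0.0125],[0,0,-0.0125],[0,0,-0.0125],[0,0,-0.0125],[0,0,-0.0125],[0,0,-0.0125],[0,0,-0.0125]]}'
python3 - <<'E'
from h import *
go([530,281,200],pose(28,0)); go([530,281,180],pose(28,-45),True)
E
```

```text
time: 2.22
tool_pos: [509.1, 38.1, 261.9]
ee_rot: [-3.045, -0.763, -0.004]
force: [0.3, -0.1, -0.8]
finger_gap: 0.998
TCP [509.1  38.1 261.9] -> [530. 281. 200.] travel [ 0.443 -0.681  0.209] rows 6.0 twist [-0.0003 -0.0005  0.0004] rows 0.0
t 2.2167 q [-0.03  0.29 -0.16  2.05  0.06  0.8  -1.31] F [ 0.3 -0.1 -0.8] T [-0.03  0.   -0.  ] gap 0.998
TCP [509.1  38.1 261.9] -> [518.1 274.7 166.6] travel [ 0.397 -0.681  0.32 ] rows 6.1 twist [-1.000e-04 -1.255e-01  5.000e-04] rows 6.3
t 2.2167 q [-0.03  0.29 -0.16  2.05  0.06  0.8  -1.31] F [ 0.3 -0.1 -0.8] T [-0.03  0.   -0.  ] gap 0.998
```

```bash
python3 -m creep '{"grip":[1,1,1,1,1,1,1],"travel":[[0.4,-0.68,0.1],[0.4,-0.68,0.1],[0.4,-0.68,0.1],[0.4,-0.68,0.1],[0.4,-0.68,0.1],[0.4,-0.68,0.1],[0.4,-0.68,0.1]],"twist":[[0,0,0],[0,0,0],[0,0,0],[0,0,0],[0,0,0],[0,0,0],[0,0,0]]}'
python3 - <<'E'
from h import *
m=camera_model('wrist'); im=snap('wrist','w1')
for r in finder.recognise('wrist','cup'): print(r['point'],r['confidence'],onplane('wrist',r['point'],45,m))
go([530,281,180],pose(28,-45),True)
E
```

```text
time: 2.8
tool_pos: [519.4, 276.2, 231.1]
ee_rot: [-3.043, -0.761, -0.003]
force: [-0.2, 0.4, -0.0]
finger_gap: 0.998
[420.6, 207.1] 0.9 [536.33883358 160.34499418  45.        ]
[324.3, 160.6] 0.76 [531.98075055 280.0986063   45.        ]
[220.0, 100.9] 0.62 [536.12292396 401.49893785  45.        ]
TCP [520.1 268.5 231. ] -> [518.1 274.7 166.6] travel [ 0.004 -0.021  0.215] rows 1.6 twist [-0.0003 -0.1249 -0.0008] rows 6.3
t 2.9 q [-0.41  0.42 -0.2   1.92  0.11  0.81 -1.75] F [ 0.1 -0.2  0.5] T [-0.09  0.    0.04] gap 0.999
```

View pics/w1.png

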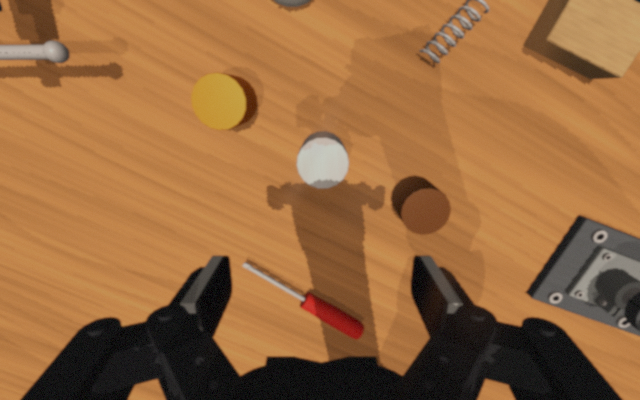

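Wrist view: the steel cup's base disc is at (323,162), with the orange one to its left and the brown one to its right. That puts the cup at about (531,281), which agrees with the top and scene cameras. Next I test the inward tilt in the air.

```bash
python3 -m creep '{"grip":[1,1,1,1,1,1,1,1],"travel":[[0.004,-0.02,0.1],[0.004,-0.02,0.1],[0.004,-0.02,0.1],[0.004,-0.02,0.1],[0.004,-0.02,0.1],[0.004,-0.02,0.1],[0.004,-0.02,0.1],[0.004,-0.02,0.1]],"twist":[[0,-0.02,0],[0,-0.04,0],[0,-0.06,0],[0,-0.08,0],[0,-0.1,0],[0,-0.125,0],[0,-0.125,0],[0,-0.125,0]]}'
python3 - <<'E'
from h import *
m=camera_model('wrist')
go([530,281,27],pose(28,-45),True); print(onplane('wrist',(323,162),55))
E
```

```text
time: 3.57
tool_pos: [519.8, 271.1, 198.5]
ee_rot: [2.664, 0.647, -1.11]
force: [-0.2, -0.1, 0.5]
finger_gap: 0.998
TCP [519.8 271.1 198.5] -> [518.1 274.7  13.6] travel [ 0.438 -0.014  0.434] rows 4.4 twist [-0.001   0.0007 -0.0015] rows 0.1
t 3.5667 q [-0.44  0.82 -0.17  1.47  0.04  1.65 -1.72] F [-0.2 -0.1  0.5] T [ 0.37 -0.64 -0.07] gap 0.998
[402.61312784 207.90868973  55.        ]
```

Run:
```python
from h import *
for n,p,z in [('jar',(188,162),45),('spring',(256,153),10),('spring2',(252,165),5),('block',(300,129),30),('trayedge',(275,113),50)]: print(n,onplane('top',p,z))
go([530,281,100],pose(10,-45),True)
```

```text
jar [676.27047928 393.00191515  45.        ]
spring [706.73244913 223.40834054  10.        ]
spring2 [675.46538005 234.457843     5.        ]
block [764.81735209 105.59072715  30.        ]
trayedge [802.35950272 169.4883513   50.        ]
TCP [519.8 271.1 198.5] -> [516.8 278.7  86.6] travel [ 0.267 -0.028  0.261] rows 2.7 twist [0.0344 0.0006 0.0337] rows 2.4
t 3.5667 q [-0.44  0.82 -0.17  1.47  0.04  1.65 -1.72] F [-0.2 -0.1  0.5] T [ 0.37 -0.64 -0.07] gap 0.998
```

Run:
```python
from h import *
go([530.5,281,90],pose(14,-45),True)
```

```text
TCP [519.8 271.1 198.5] -> [517.5 277.7  76.6] travel [ 0.291 -0.024  0.284] rows 2.9 twist [0.0265 0.0007 0.0259] rows 1.9
t 3.5667 q [-0.44  0.82 -0.17  1.47  0.04  1.65 -1.72] F [-0.2 -0.1  0.5] T [ 0.37 -0.64 -0.07] gap 0.998
```

```bash
python3 -m creep '{"grip":[1,1,1,1,1,1,1],"travel":[[0.1,-0.01,0.1],[0.2,-0.02,0.2],[0.29,-0.024,0.284],[0.29,-0.024,0.284],[0.29,-0.024,0.284],[0.29,-0.024,0.284],[0.29,-0.024,0.284]],"twist":[[0.0265,0,0.026],[0.0265,0,0.026],[0.0265,0,0.026],[0.0265,0,0.026],[0.0265,0,0.026],[0.0265,0,0.026],[0.0265,0,0.026]]}'
python3 - <<'E'
from h import *
m=camera_model('wrist'); im=snap('wrist','w2'); snap('scene','s2')
print('cup base proj',proj('wrist',[530.5,281,55]),proj('wrist',[530.5,281,0]))
go([530.5,281,27],pose(14,-45),True)
E
```

```text
time: 4.15
tool_pos: [517.5, 282.3, 82.8]
ee_rot: [2.802, 0.353, -1.154]
force: [-0.8, 0.7, -0.3]
finger_gap: 1.001
cup base proj [331.01964222 200.29458444] [330.01185918 117.86970412]
TCP [517.4 282.3  82.3] -> [517.5 277.7  13.6] travel [0.159 0.016 0.165] rows 1.7 twist [ 0.0001 -0.0007  0.001 ] rows 0.1
t 4.25 q [-0.4   0.95 -0.15  1.5  -0.08  1.45 -1.82] F [0.2 0.7 0.1] T [ 0.21 -0.72  0.02] gap 0.999
```

View pics/w2.png

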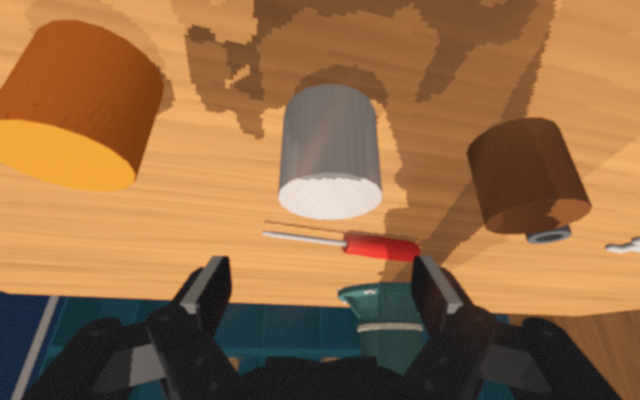

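View pics/s2.png

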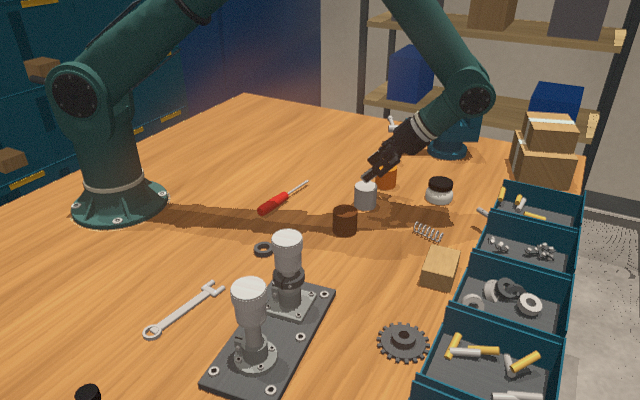

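The wrist view shows the cup upright between the fingers, its base centre near (330,200), which matches the projection. I descend and grip.

```bash
python3 -m creep '{"grip":[1,1,1,1,-1,-1,-1,-1,-1,-1],"travel":[[0.08,0.016,0.08],[0.159,0.016,0.165],[0.159,0.016,0.165],[0.159,0.016,0.165],[0.159,0.016,0.165],[0.159,0.016,0.165],[0.159,0.016,0.165],[0.159,0.016,0.165],[0.159,0.016,0.165],[0.159,0.016,0.165]],"twist":[[0,0,0],[0,0,0],[0,0,0],[0,0,0],[0,0,0],[0,0,0],[0,0,0],[0,0,0],[0,0,0],[0,0,0]]}'
python3 - <<'E'
from h import *
m=camera_model('wrist'); im=snap('wrist','w3')
go([530.5,281,27],pose(14,-45),True)
E
```

```text
time: 5.08
tool_pos: [517.5, 277.3, 13.4]
ee_rot: [2.801, 0.351, -1.157]
force: [2.7, 0.8, 6.9]
finger_gap: 0.631
TCP [517.5 277.3  13.4] -> [517.5 277.7  13.6] travel [-0.    -0.002 -0.001] rows 0.0 twist [ 0.     -0.0004  0.0008] rows 0.0
t 5.1333 q [-0.4   1.03 -0.15  1.5  -0.07  1.37 -1.8 ] F [2.4 1.2 6.2] T [ 0.05 -0.14 -0.02] gap 0.633
```

View pics/w3.png

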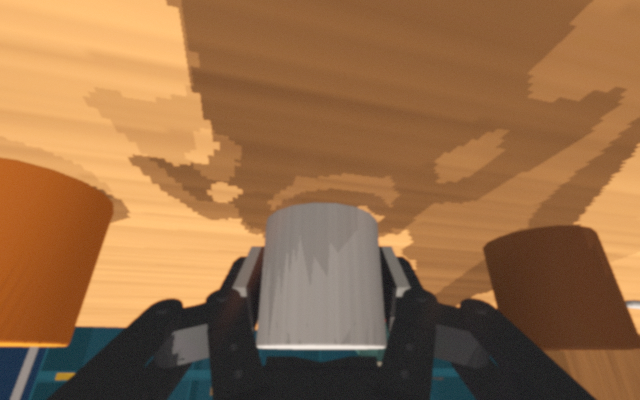

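Run:
```python
from h import *
go([540,281,130],pose(14,-45),True)
go([580,300,130],pose(20,0),True)
go([580,300,130],pose(27,45),True)
```

```text
TCP [517.5 277.3  13.4] -> [527.  277.7 116.6] travel [-0.221  0.005 -0.266] rows 2.5 twist [ 0.     -0.0004  0.0008] rows 0.0
t 5.1333 q [-0.4   1.03 -0.15  1.5  -0.07  1.37 -1.8 ] F [2.4 1.2 6.2] T [ 0.05 -0.14 -0.02] gap 0.633
TCP [517.5 277.3  13.4] -> [580. 300. 111.] travel [-0.073 -0.023 -0.386] rows 2.8 twist [-0.0068  0.1245 -0.015 ] rows 6.3
t 5.1333 q [-0.4   1.03 -0.15  1.5  -0.07  1.37 -1.8 ] F [2.4 1.2 6.2] T [ 0.05 -0.14 -0.02] gap 0.633
TCP [517.5 277.3  13.4] -> [592.  306.1 116.6] travel [-0.055 -0.033 -0.43 ] rows 3.1 twist [-0.0006  0.2484 -0.0394] rows 12.6
t 5.1333 q [-0.4   1.03 -0.15  1.5  -0.07  1.37 -1.8 ] F [2.4 1.2 6.2] T [ 0.05 -0.14 -0.02] gap 0.633
```

```bash
python3 -m creep '{"grip":[-1,-1,-1,-1,-1,-1,-1,-1,-1,-1],"travel":[[-0.07,0,-0.09],[-0.15,0,-0.18],[-0.22,0,-0.266],[-0.2,-0.01,-0.29],[-0.17,-0.01,-0.31],[-0.14,-0.02,-0.34],[-0.11,-0.02,-0.36],[-0.073,-0.023,-0.386],[-0.073,-0.023,-0.386],[-0.073,-0.023,-0.386]],"twist":[[0,0,0],[0,0,0],[0,0.018,0],[0,0.036,-0.003],[-0.002,0.055,-0.006],[-0.004,0.073,-0.01],[-0.005,0.091,-0.012],[-0.007,0.11,-0.015],[-0.007,0.1245,-0.015],[-0.007,0.1245,-0.015]]}'
python3 - <<'E'
from h import *
go([580,300,130],pose(27,45),True)
go([620,315,130],pose(27,45),True)
E
```

```text
time: 5.97
tool_pos: [574.2, 298.0, 109.2]
ee_rot: [3.09, 0.549, -0.007]
force: [-1.7, -0.5, 0.0]
finger_gap: 0.631
TCP [574.2 298.  109.2] -> [592.  306.1 116.6] travel [ 0.065 -0.005 -0.025] rows 0.5 twist [ 0.0078  0.1257 -0.0179] rows 6.4
t 5.9667 q [-0.48  0.64 -0.1   1.87  0.1   0.64 -1.86] F [-1.7 -0.5  0. ] T [-0.03  0.16 -0.01] gap 0.631
TCP [574.2 298.  109.2] -> [632.  321.1 116.6] travel [ 0.207 -0.006 -0.026] rows 1.5 twist [ 0.0078  0.1257 -0.0179] rows 6.4
t 5.9667 q [-0.48  0.64 -0.1   1.87  0.1   0.64 -1.86] F [-1.7 -0.5  0. ] T [-0.03  0.16 -0.01] gap 0.631
```

```bash
python3 -m creep '{"grip":[-1,-1,-1,-1,-1,-1,-1,-1,-1,-1],"travel":[[0.05,0,0],[0.1,0,-0.01],[0.15,0,-0.02],[0.2,-0.006,-0.026],[0.207,-0.006,-0.026],[0.207,-0.006,-0.026],[0.207,-0.006,-0.026],[0.207,-0.006,-0.026],[0.207,-0.006,-0.026],[0.207,-0.006,-0.026]],"twist":[[0.001,0.018,-0.003],[0.002,0.036,-0.005],[0.003,0.054,-0.008],[0.005,0.072,-0.01],[0.006,0.09,-0.013],[0.007,0.108,-0.015],[0.008,0.126,-0.018],[0.008,0.126,-0.018],[0.008,0.126,-0.018],[0.008,0.126,-0.018]]}'
python3 - <<'E'
from h import *
go([620,315,130],pose(27,45),True)
go([620,315,30],pose(27,45),True)
snap('wrist','w4');snap('scene','s4')
E
```

```text
time: 6.8
tool_pos: [640.7, 322.9, 118.1]
ee_rot: [-2.912, -0.672, -0.716]
force: [1.6, -0.7, -0.9]
finger_gap: 0.634
TCP [640.7 322.9 118.1] -> [632.  321.1 116.6] travel [-0.028 -0.007 -0.009] rows 0.2 twist [0.0073 0.0497 0.0001] rows 2.5
t 6.8 q [-0.57  0.61  0.    2.05  1.41  0.09 -3.07] F [ 1.6 -0.7 -0.9] T [-0.25  0.33 -0.06] gap 0.634
TCP [640.7 322.9 118.1] -> [632.  321.1  16.6] travel [-0.18  -0.02   0.287] rows 2.4 twist [0.0073 0.0497 0.0001] rows 2.5
t 6.8 q [-0.57  0.61  0.    2.05  1.41  0.09 -3.07] F [ 1.6 -0.7 -0.9] T [-0.25  0.33 -0.06] gap 0.634
```

View pics/w4.png

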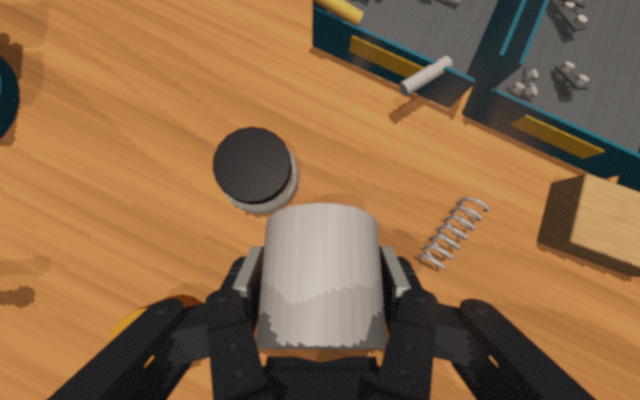

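View pics/s4.png

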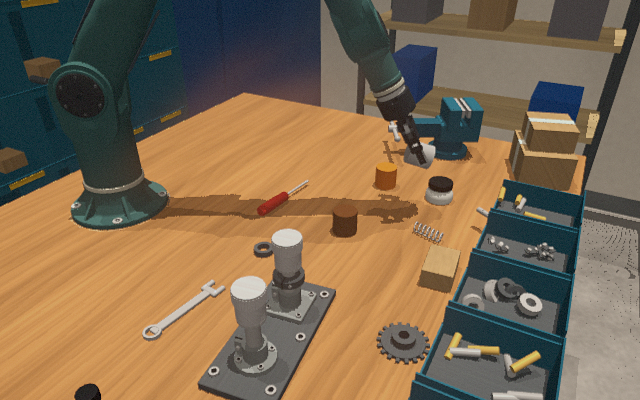

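The inward 45° tilt works. Outward, joint 6 runs out at about 27°, so the cup is now 72° over. That is enough: I lower it onto its edge and let it settle on its side.

Run:
```python
from h import *
go([600,300,90],pose(27,22),True)
go([600,300,50],pose(27,22),True)
```

```text
TCP [648.9 325.4 130.2] -> [606.3 303.2  72.4] travel [-0.232 -0.003  0.094] rows 1.8 twist [ 0.0081 -0.0176 -0.0005] rows 1.0
t 6.9 q [-0.58  0.6   0.02  2.04  1.41  0.09 -3.07] F [ 0.5  0.5 -0.8] T [-0.21  0.46 -0.01] gap 0.631
TCP [648.9 325.4 130.2] -> [606.3 303.2  32.4] travel [-0.295 -0.009  0.211] rows 2.6 twist [ 0.0081 -0.0176 -0.0005] rows 1.0
t 6.9 q [-0.58  0.6   0.02  2.04  1.41  0.09 -3.07] F [ 0.5  0.5 -0.8] T [-0.21  0.46 -0.01] gap 0.631
```

```bash
python3 -m creep '{"grip":[-1,-1,-1,-1,-1,-1],"travel":[[-0.1,0,0.04],[-0.2,0,0.08],[-0.23,0,0.094],[-0.23,0,0.094],[-0.23,0,0.094],[-0.23,0,0.094]],"twist":[[0.004,-0.01,0],[0.008,-0.018,0],[0.008,-0.018,0],[0.008,-0.018,0],[0.008,-0.018,0],[0.008,-0.018,0]]}'
python3 - <<'E'
from h import *
go([600,300,90],pose(27,20),True)
go([600,300,40],pose(27,20),True)
E
```

```text
time: 7.4
tool_pos: [604.1, 303.7, 71.3]
ee_rot: [-2.919, -0.695, -0.557]
force: [1.0, 0.0, -0.2]
finger_gap: 0.629
TCP [604.1 303.7  71.3] -> [605.8 303.   72.1] travel [ 0.005  0.005 -0.001] rows 0.0 twist [-0.0003 -0.0046 -0.0006] rows 0.2
t 7.4 q [-0.47  0.66 -0.11  2.09  1.35  0.09 -2.97] F [ 1.   0.  -0.2] T [-0.22  0.39 -0.01] gap 0.629
TCP [604.1 303.7  71.3] -> [605.8 303.   22.1] travel [-0.057  0.005  0.154] rows 1.2 twist [-0.0003 -0.0046 -0.0006] rows 0.2
t 7.4 q [-0.47  0.66 -0.11  2.09  1.35  0.09 -2.97] F [ 1.   0.  -0.2] T [-0.22  0.39 -0.01] gap 0.629
```

```bash
python3 -m creep '{"grip":[-1,-1,-1,-1,-1,-1],"travel":[[-0.02,0,0.06],[-0.04,0,0.11],[-0.057,0,0.154],[-0.057,0,0.154],[-0.057,0,0.154],[-0.057,0,0.154]],"twist":[[0,-0.005,0],[0,-0.005,0],[0,-0.01,0],[0,-0.01,0],[0,-0.01,0],[0,-0.01,0]]}'
python3 - <<'E'
from h import *
go([600,300,40],pose(27,18),True)
go([600,300,32],pose(27,18),True)
snap('scene','s5')
E
```

```text
time: 7.9
tool_pos: [604.0, 304.2, 22.3]
ee_rot: [-2.947, -0.699, -0.466]
force: [-1.3, -0.1, -0.6]
finger_gap: 0.634
TCP [604.  304.2  22.3] -> [605.2 302.7  21.9] travel [0.001 0.006 0.001] rows 0.0 twist [-0.0005 -0.0001 -0.0009] rows 0.1
t 7.9 q [-0.43  0.75 -0.15  2.05  1.28  0.12 -2.9 ] F [-1.3 -0.1 -0.6] T [-0.12  0.35  0.06] gap 0.634
TCP [604.  304.2  22.3] -> [605.2 302.7  13.9] travel [-0.007  0.006  0.027] rows 0.2 twist [-0.0005 -0.0001 -0.0009] rows 0.1
t 7.9 q [-0.43  0.75 -0.15  2.05  1.28  0.12 -2.9 ] F [-1.3 -0.1 -0.6] T [-0.12  0.35  0.06] gap 0.634
```

```bash
python3 -c "
import cv2; im=cv2.imread('pics/s5.png'); cv2.imwrite('pics/s5c.png',cv2.resize(im[110:260,300:500],(800,600)))"
```

```text
(no output)
```

View pics/s5c.png

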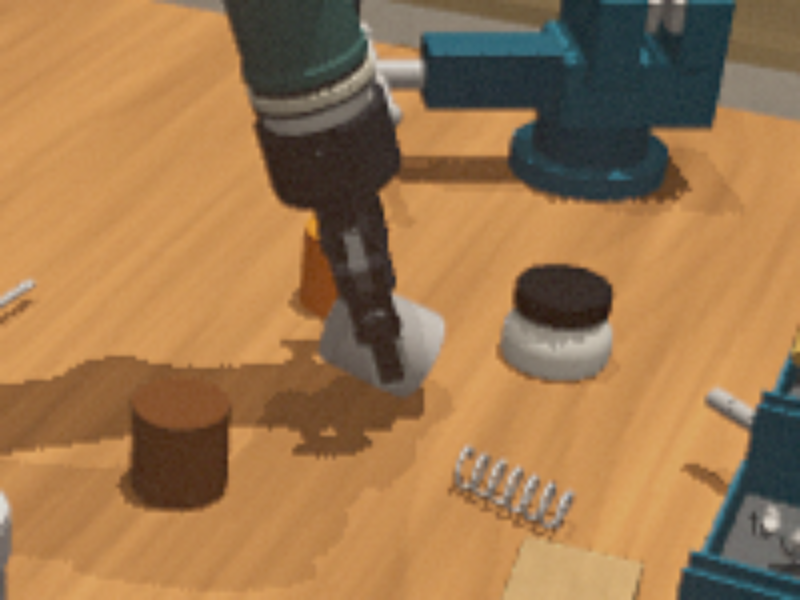

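The cup's mouth edge is just above the bench and its closed end points back and up. I press down gently to lay it flatter.

```bash
python3 -m creep '{"grip":[-1,-1,-1,-1,-1],"travel":[[-0.003,0,0.01],[-0.005,0,0.02],[-0.007,0,0.03],[-0.007,0,0.03],[-0.007,0,0.03]],"twist":[[0,0,0],[0,0,0],[0,0,0],[0,0,0],[0,0,0]]}'
python3 - <<'E'
from h import *
go([600,300,28],pose(27,18),True)
E
```

```text
time: 8.37
tool_pos: [604.6, 304.1, 18.2]
ee_rot: [-2.945, -0.7, -0.474]
force: [-14.0, -8.2, 37.3]
finger_gap: 0.634
TCP [604.6 304.1  18.2] -> [605.2 302.7   9.9] travel [-0.009  0.005  0.026] rows 0.2 twist [-0.0004 -0.0009 -0.0008] rows 0.1
t 8.3667 q [-0.45  0.75 -0.13  2.05  1.39  0.1  -3.01] F [-14.   -8.2  37.3] T [-0.6   1.03  0.01] gap 0.634
```

```bash
python3 -m creep '{"grip":[-1,-1,0.45,0.5,0.6,1,1,1],"travel":[[0.003,0,-0.01],[0.003,0,-0.012],[0.003,0,-0.012],[0.003,0,-0.012],[0.003,0,-0.012],[0.003,0,-0.012],[0.003,0,-0.012],[0.003,0,-0.012]],"twist":[[0,0,0],[0,0,0],[0,0,0],[0,0,0],[0,0,0],[0,0,0],[0,0,0],[0,0,0]]}'
python3 - <<'E'
from h import *
im=snap('scene','s6'); cv2.imwrite('pics/s6c.png',cv2.resize(im[110:260,300:500,::-1],(800,600)))
snap('wrist','w6')
go([600,300,28],pose(27,18),True)
E
```

```text
time: 9.03
tool_pos: [603.6, 303.3, 15.0]
ee_rot: [-2.948, -0.702, -0.461]
force: [0.9, -0.1, -0.0]
finger_gap: 1.002
TCP [603.7 303.3  15.1] -> [605.2 302.7   9.9] travel [-0.002  0.004  0.018] rows 0.1 twist [-0.0005  0.0004 -0.0007] rows 0.0
t 9.1333 q [-0.43  0.76 -0.15  2.05  1.36  0.12 -2.97] F [0.2 0.3 0.3] T [-0.11  0.33  0.08] gap 0.999
```

View pics/s6c.png

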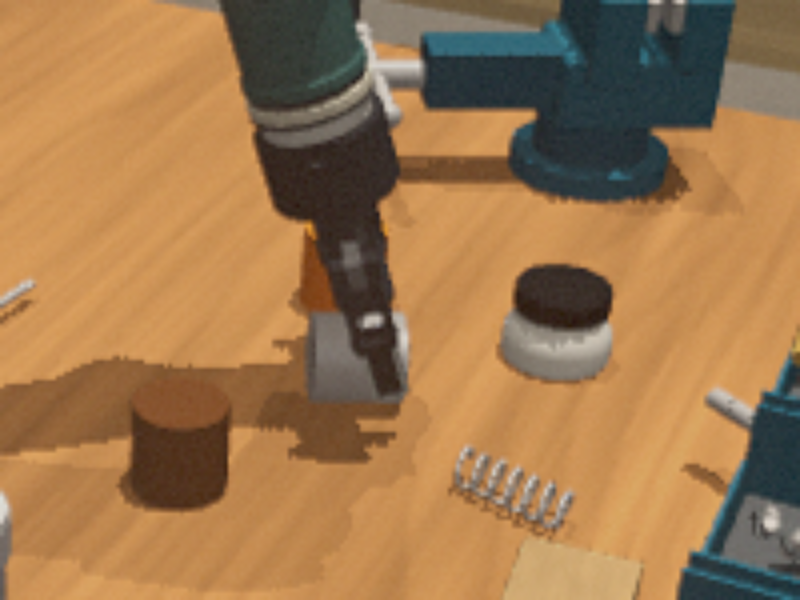

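View pics/w6.png

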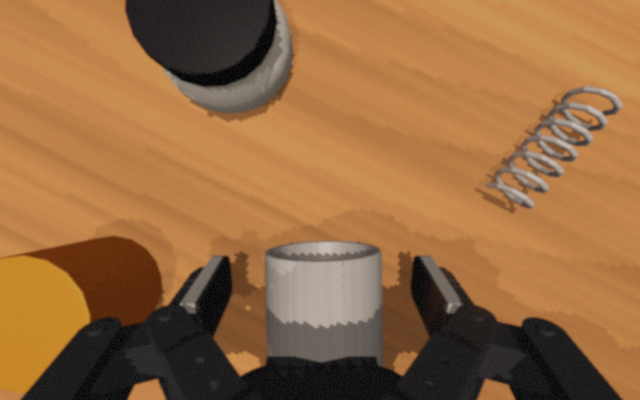

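The cup lies on its side with the mouth outward, rim centre near (323,250), and the fingers straddle it. I retract and tilt inward.

```bash
python3 - <<'E'
from h import *
print('rim',onplane('wrist',(323,250),27.5))
go([590,295,150],pose(27,0),True)
E
python3 -m creep '{"grip":[1,1,1,1,1,1,1,1,1],"travel":[[0,0,-0.12],[0,0,-0.24],[0,0,-0.36],[0,0,-0.4],[0.05,0,-0.4],[0.05,0,-0.4],[0.05,0,-0.4],[0.05,0,-0.4],[0.05,0,-0.4]],"twist":[[0,0,0],[0,0,0],[0,-0.02,0],[0,-0.04,0],[0,-0.05,0],[0,-0.05,0],[0,-0.05,0],[0,-0.05,0],[0,-0.05,0]]}'
python3 - <<'E'
from h import *
snap('top','t7');snap('wrist','w7')
go([585,293,100],pose(27,-45),True)
for r in finder.recognise('wrist','cup_rim'): print(r['point'],r['confidence'],onplane('wrist',r['point'],27.5))
E
```

```text
rim [610.64945401 306.12635704  27.5       ]
TCP [603.7 303.3  15.1] -> [590. 295. 131.] travel [ 0.068  0.003 -0.384] rows 2.8 twist [-0.0006 -0.0496 -0.0006] rows 2.5
t 9.1333 q [-0.43  0.76 -0.15  2.05  1.36  0.12 -2.97] F [0.2 0.3 0.3] T [-0.11  0.33  0.08] gap 0.999
time: 9.88
tool_pos: [582.1, 291.6, 133.1]
ee_rot: [-3.054, -0.729, 0.008]
force: [0.1, -0.8, -0.5]
finger_gap: 0.996
TCP [581.9 291.9 133.3] -> [573.  286.9  86.6] travel [-0.033  0.002  0.156] rows 1.1 twist [-5.000e-04 -1.243e-01 -1.000e-04] rows 6.2
t 9.9833 q [-0.05  0.72 -0.73  1.83  0.63  0.84 -2.2 ] F [-0.6 -0.6 -0. ] T [0.01 0.04 0.03] gap 1.002
[320.2, 189.3] 0.84 [585.79851632 295.36641685  27.5       ]
[176.1, 185.3] 0.73 [534.77827283 403.20810905  27.5       ]
[408.1, 303.1] 0.58 [523.04203931 170.48409095  27.5       ]
```

View pics/w7.png

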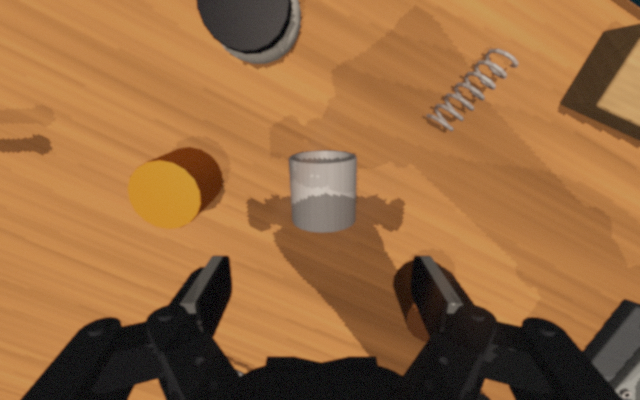

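View pics/t7.png

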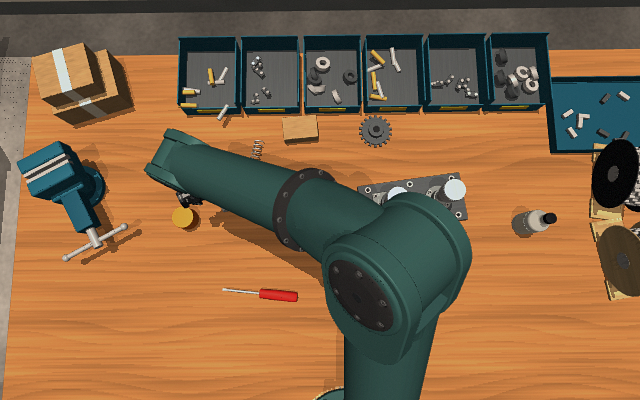

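Run:
```python
from h import *
go([586,294.5,80],pose(27,-20),True)
go([586,294.5,30],pose(27,-20),True)
```

```text
TCP [582.1 292.1 133.6] -> [580.2 291.5  62.1] travel [-0.006 -0.001  0.238] rows 1.7 twist [-0.0005 -0.0549 -0.0002] rows 2.8
t 10.0333 q [-0.05  0.72 -0.73  1.83  0.63  0.84 -2.2 ] F [-0.3  0.4 -0.2] T [ 0.05 -0.07 -0.  ] gap 0.998
TCP [582.1 292.1 133.6] -> [580.2 291.5  12.1] travel [-0.005 -0.     0.405] rows 2.9 twist [-0.0005 -0.0549 -0.0002] rows 2.8
t 10.0333 q [-0.05  0.72 -0.73  1.83  0.63  0.84 -2.2 ] F [-0.3  0.4 -0.2] T [ 0.05 -0.07 -0.  ] gap 0.998
```

```bash
python3 -m creep '{"grip":[1,1,1,1,1,1,-1,-1,-1,-1],"travel":[[-0.006,0,0.1],[-0.006,0,0.2],[-0.006,0,0.27],[-0.005,0,0.35],[-0.005,0,0.405],[-0.005,0,0.405],[-0.005,0,0.405],[-0.005,0,0.405],[-0.005,0,0.405],[-0.005,0,0.405]],"twist":[[0,-0.02,0],[0,-0.04,0],[0,-0.055,0],[0,-0.055,0],[0,-0.055,0],[0,-0.055,0],[0,-0.055,0],[0,-0.055,0],[0,-0.055,0],[0,-0.055,0]]}'
python3 - <<'E'
from h import *
snap('wrist','w8')
go([550,262,60],pose(10,-20),True)
go([550,262,32],pose(10,-20),True)
E
```

```text
time: 10.87
tool_pos: [582.9, 293.1, 15.5]
ee_rot: [2.94, 0.702, -0.513]
force: [0.6, 0.5, 4.2]
finger_gap: 0.628
TCP [582.9 293.1  15.4] -> [543.6 260.9  42.1] travel [-0.186  0.037 -0.028] rows 1.4 twist [ 0.0152 -0.0006  0.0441] rows 2.3
t 10.9167 q [-0.12  1.   -0.68  1.61  0.56  1.12 -2.11] F [-0.1  0.2  7.1] T [-0.07  0.06 -0.  ] gap 0.625
TCP [582.9 293.1  15.4] -> [543.6 260.9  14.1] travel [-0.154  0.037  0.06 ] rows 1.2 twist [ 0.0152 -0.0006  0.0441] rows 2.3
t 10.9167 q [-0.12  1.   -0.68  1.61  0.56  1.12 -2.11] F [-0.1  0.2  7.1] T [-0.07  0.06 -0.  ] gap 0.625
```

View pics/w8.png

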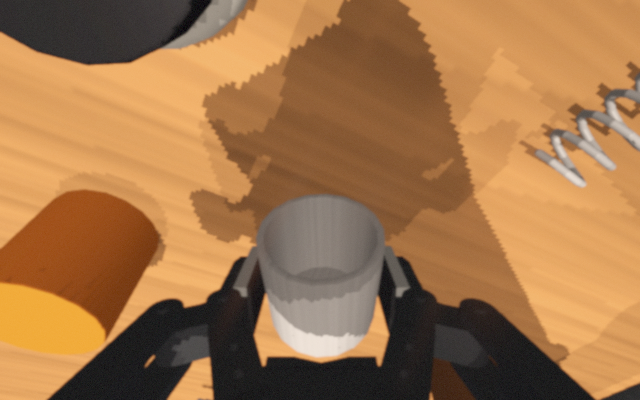

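```bash
python3 -m creep '{"grip":[-1,-1,-1,-1,-1,-1,-1,-1,-1],"travel":[[-0.02,0,-0.06],[-0.1,0.02,-0.03],[-0.18,0.037,-0.02],[-0.18,0.037,-0.01],[-0.17,0.037,0.02],[-0.16,0.037,0.04],[-0.156,0.037,0.055],[-0.156,0.037,0.055],[-0.156,0.037,0.055]],"twist":[[0,0,0],[0.007,0,0.02],[0.015,0,0.044],[0.015,0,0.044],[0.015,0,0.044],[0.015,0,0.044],[0.015,0,0.044],[0.015,0,0.044],[0.015,0,0.044]]}'
python3 - <<'E'
from h import *
go([550,262,32],pose(10,-20),True)
E
```

```text
time: 11.67
tool_pos: [543.8, 260.7, 15.4]
ee_rot: [3.049, 0.271, -0.536]
force: [0.2, -3.7, 13.2]
finger_gap: 0.629
TCP [543.8 260.7  15.4] -> [543.6 260.9  14.1] travel [ 0.001 -0.001  0.004] rows 0.0 twist [ 0.0007 -0.0001  0.0003] rows 0.0
t 11.6667 q [-0.06  0.95 -0.65  1.74  0.47  0.98 -2.31] F [ 0.2 -3.7 13.2] T [-0.94  0.49  0.18] gap 0.629
```

```bash
python3 -m creep '{"grip":[0.45,0.6,1,1,1],"travel":[[0,0,0],[0,0,0],[0,0,-0.01],[0,0,-0.02],[0,0,-0.02]],"twist":[[0,0,0],[0,0,0],[0,0,0],[0,0,0],[0,0,0]]}'
python3 - <<'E'
from h import *
snap('wrist','w9')
go([549,262,30],pose(10,-48),True)
E
```

```text
time: 12.08
tool_pos: [545.2, 261.2, 19.0]
ee_rot: [3.052, 0.27, -0.535]
force: [0.0, -0.2, -0.1]
finger_gap: 1.0
TCP [545.1 261.   18.9] -> [535.1 259.5  17.3] travel [-0.03  -0.001  0.017] rows 0.2 twist [ 0.0003 -0.078   0.0001] rows 3.9
t 12.1333 q [-0.06  0.94 -0.66  1.74  0.47  0.99 -2.31] F [ 0.4 -0.2  0. ] T [ 0.01 -0.37  0.05] gap 1.002
```

View pics/w9.png

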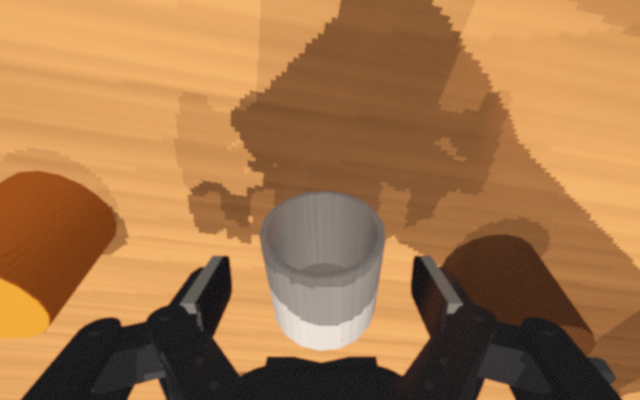

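```bash
python3 -m creep '{"grip":[1,1,1,1,1,1,-1,-1,-1,-1],"travel":[[-0.008,0,0],[-0.015,0,0.005],[-0.022,0,0.01],[-0.03,0,0.015],[-0.03,0,0.017],[-0.03,0,0.017],[-0.03,0,0.017],[-0.03,0,0.017],[-0.03,0,0.017],[-0.03,0,0.017]],"twist":[[0,-0.019,0],[0,-0.038,0],[0,-0.057,0],[0,-0.078,0],[0,-0.078,0],[0,-0.078,0],[0,-0.078,0],[0,-0.078,0],[0,-0.078,0],[0,-0.078,0]]}'
python3 - <<'E'
from h import *
snap('wrist','w10')
go([549,262,110],pose(10,-30),True)
go([560,262,110],pose(15,0),True)
E
```

```text
time: 12.97
tool_pos: [534.6, 259.2, 19.2]
ee_rot: [2.796, 0.247, -1.242]
force: [0.1, 0.1, 2.7]
finger_gap: 0.637
TCP [534.6 259.2  19.2] -> [539.6 260.4  93.5] travel [-0.173 -0.001 -0.179] rows 1.8 twist [0.0003 0.0499 0.0002] rows 2.5
t 13.0167 q [-0.07  1.16 -0.67  1.44  0.27  1.5  -2.18] F [ 0.4 -0.3  3.2] T [ 0.06 -0.24  0.  ] gap 0.63
TCP [534.6 259.2  19.2] -> [560. 262.  91.] travel [-0.121  0.006 -0.223] rows 1.8 twist [-0.0056  0.1331 -0.0128] rows 6.7
t 13.0167 q [-0.07  1.16 -0.67  1.44  0.27  1.5  -2.18] F [ 0.4 -0.3  3.2] T [ 0.06 -0.24  0.  ] gap 0.63
```

View pics/w10.png

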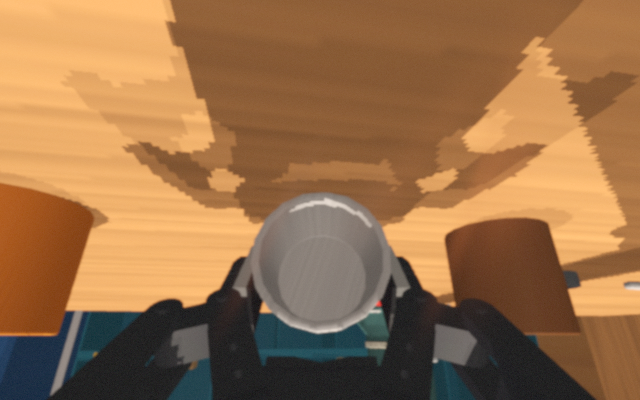

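```bash
python3 -m creep '{"grip":[-1,-1,-1,-1,-1,-1,-1,-1,-1,-1],"travel":[[-0.08,0,-0.08],[-0.15,0,-0.15],[-0.17,0,-0.18],[-0.16,0,-0.19],[-0.15,0,-0.2],[-0.14,0,-0.21],[-0.13,0,-0.22],[-0.12,0,-0.223],[-0.12,0,-0.223],[-0.12,0,-0.223]],"twist":[[0,0,0],[0,0.019,0],[0,0.038,0],[0,0.057,-0.003],[-0.002,0.076,-0.006],[-0.003,0.095,-0.009],[-0.005,0.114,-0.012],[-0.006,0.133,-0.013],[-0.006,0.133,-0.013],[-0.006,0.133,-0.013]]}'
python3 - <<'E'
from h import *
go([575,265,90],pose(20,20),True)
E
```

```text
time: 13.85
tool_pos: [558.2, 262.6, 89.4]
ee_rot: [3.109, 0.415, -0.006]
force: [0.9, 0.6, -0.7]
finger_gap: 0.627
TCP [558.2 262.6  89.4] -> [581.1 267.2  72.1] travel [0.078 0.005 0.057] rows 0.7 twist [ 0.003   0.0563 -0.013 ] rows 2.9
t 13.85 q [-0.09  0.72 -0.63  1.93  0.65  0.71 -2.41] F [ 0.9  0.6 -0.7] T [-0.02 -0.04 -0.03] gap 0.627
```

```bash
python3 -m creep '{"grip":[-1,-1,-1,-1,-1,-1],"travel":[[0.03,0,0.02],[0.05,0,0.04],[0.078,0,0.057],[0.078,0,0.057],[0.078,0,0.057],[0.078,0,0.057]],"twist":[[0,0.019,-0.005],[0.001,0.038,-0.01],[0.003,0.056,-0.013],[0.003,0.056,-0.013],[0.003,0.056,-0.013],[0.003,0.056,-0.013]]}'
python3 - <<'E'
from h import *
go([575,265,40],pose(20,20),True)
E
```

```text
time: 14.35
tool_pos: [584.4, 269.7, 71.2]
ee_rot: [-2.993, -0.528, -0.531]
force: [0.4, -0.3, -1.3]
finger_gap: 0.63
TCP [584.4 269.7  71.2] -> [581.1 267.2  22.1] travel [-0.068  0.003  0.149] rows 1.2 twist [ 0.0006 -0.0002  0.0001] rows 0.0
t 14.35 q [-0.52  0.64 -0.02  2.14  1.34  0.08 -3.08] F [ 0.4 -0.3 -1.3] T [-0.13  0.38 -0.01] gap 0.63
```

```bash
python3 -m creep '{"grip":[-1,-1,-1,-1,-1,-1],"travel":[[-0.02,0,0.05],[-0.04,0,0.1],[-0.068,0,0.149],[-0.068,0,0.149],[-0.068,0,0.149],[-0.068,0,0.149]],"twist":[[0,-0.005,-0.005],[0,-0.008,-0.01],[0,-0.011,-0.011],[0,-0.011,-0.011],[0,-0.011,-0.011],[0,-0.011,-0.011]]}'
python3 - <<'E'
from h import *
go([575,265,34],pose(23,16),True)
im=snap('scene','s11'); cv2.imwrite('pics/s11c.png',cv2.resize(im[110:260,300:500,::-1],(800,600)))
E
```

```text
time: 14.85
tool_pos: [580.9, 268.5, 22.4]
ee_rot: [-3.008, -0.629, -0.431]
force: [0.6, 0.5, -1.6]
finger_gap: 0.626
TCP [580.9 268.5  22.4] -> [579.8 267.   15.7] travel [-0.011  0.003  0.02 ] rows 0.2 twist [ 0.0025 -0.0002  0.0021] rows 0.2
t 14.85 q [-0.44  0.72 -0.12  2.11  1.32  0.13 -2.98] F [ 0.6  0.5 -1.6] T [-0.1   0.33 -0.02] gap 0.626
```

View pics/s11c.png

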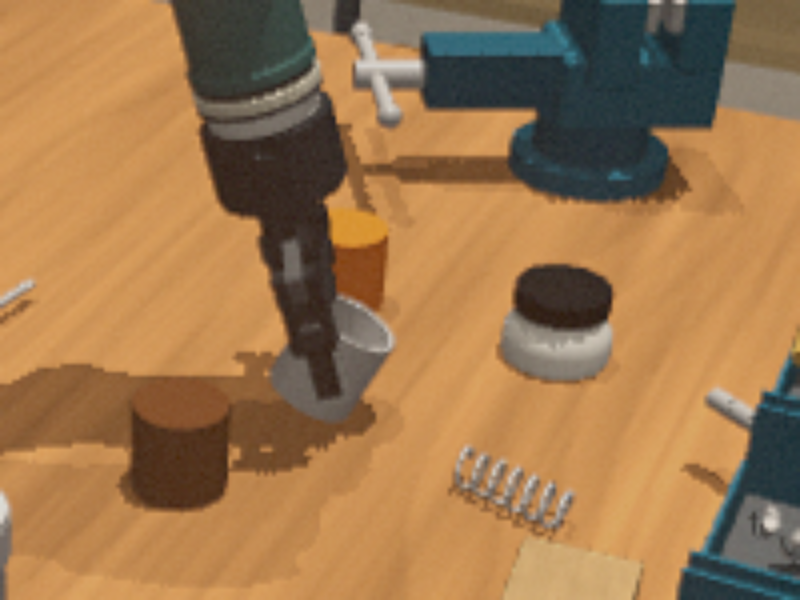

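The cup is held mouth-up, leaning outward about 27°, with its base edge just above the bench. I lower it to touch, then release.

```bash
python3 -m creep '{"grip":[-1,-1,-1],"travel":[[-0.004,0,0.008],[-0.008,0,0.016],[-0.008,0,0.016]],"twist":[[0,0,0],[0,0,0],[0,0,0]]}'
```

```text
time: 15.15
tool_pos: [580.3, 268.2, 20.4]
ee_rot: [-3.007, -0.632, -0.438]
force: [-4.4, -2.4, 16.7]
finger_gap: 0.631
```

```bash
python3 -m creep '{"grip":[-1,0.4,0.45,0.6,1,1,1],"travel":[[0.003,0,-0.006],[0.003,0,-0.006],[0.003,0,-0.006],[0.003,0,-0.006],[0.003,0,-0.006],[0.003,0,-0.006],[0.003,0,-0.006]],"twist":[[0,0,0],[0,0,0],[0,0,0],[0,0,0],[0,0,0],[0,0,0],[0,0,0]]}'
python3 - <<'E'
from h import *
im=snap('scene','s12'); cv2.imwrite('pics/s12c.png',cv2.resize(im[110:260,300:500,::-1],(800,600)))
snap('wrist','w12')
go([575,265,34],pose(23,16),True)
E
```

```text
time: 15.73
tool_pos: [578.4, 267.8, 19.2]
ee_rot: [-3.008, -0.633, -0.429]
force: [0.5, -0.4, -0.7]
finger_gap: 1.003
TCP [578.5 267.8  19.3] -> [579.8 267.   15.7] travel [-0.     0.004  0.012] rows 0.1 twist [ 0.0025 -0.      0.0025] rows 0.2
t 15.8333 q [-0.46  0.73 -0.1   2.11  1.36  0.12 -3.02] F [ 0.4  0.  -0.5] T [-0.11  0.21  0.02] gap 0.999
```

View pics/s12c.png

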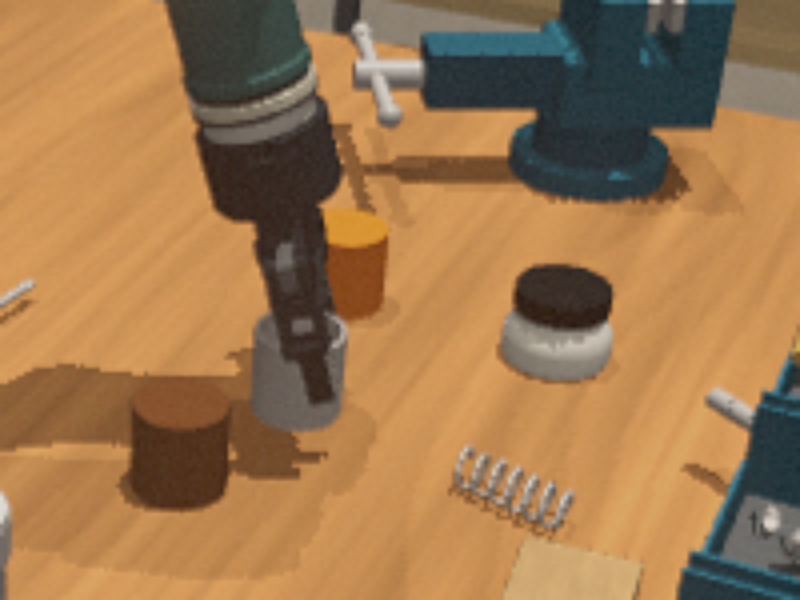

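View pics/w12.png

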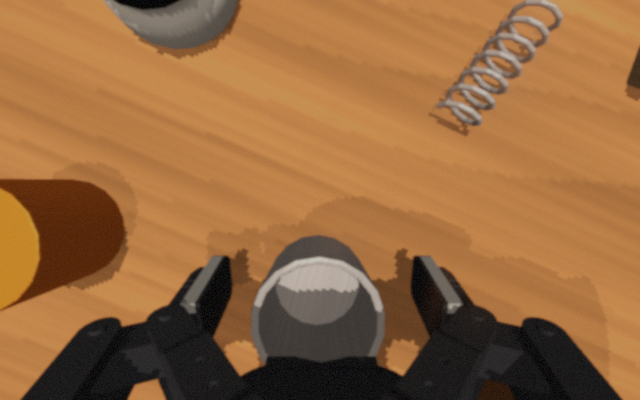

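The cup stands mouth-up between the open fingers. I retract and look at it again.

```bash
python3 -m creep '{"grip":[1,1,1,1,1,1,1,1,1],"travel":[[0,0,-0.1],[0,0,-0.2],[0,0,-0.3],[0,0,-0.4],[0,0,-0.5],[0,0,-0.55],[0,0,-0.55],[0,0,-0.55],[0,0,-0.55]],"twist":[[0,0,0],[0,0,0],[0,-0.01,0],[0,-0.03,0],[0,-0.044,0],[0,-0.044,0],[0,-0.044,0],[0,-0.044,0],[0,-0.044,0]]}'
python3 - <<'E'
from h import *
m=camera_model('wrist'); snap('wrist','w13')
for r in finder.recognise('wrist','cup_rim'): print(np.round(r['point'],1),r['confidence'],onplane('wrist',r['point'],55,m).round(1))
go([500,50,260],pose(60,0))
E
```

```text
time: 16.58
tool_pos: [534.9, 251.4, 177.1]
ee_rot: [3.056, 0.639, 0.009]
force: [-0.1, 0.5, 0.1]
finger_gap: 1.002
[407.9 218.9] 0.68 [541.6 164.8  55. ]
[318.8 153.5] 0.64 [564.6 264.   55. ]
[160.4 114.5] 0.6 [542.8 394.6  55. ]
TCP [534.4 251.3 176.5] -> [500.  50. 260.] travel [-0.374  0.575 -0.266] rows 5.3 twist [ 0.0032  0.001  -0.101 ] rows 5.1
t 16.6833 q [-0.01  0.59 -0.74  1.94  0.57  0.83 -2.22] F [-0.6  0.2 -0.3] T [0.   0.01 0.04] gap 1.002
```

View pics/w13.png

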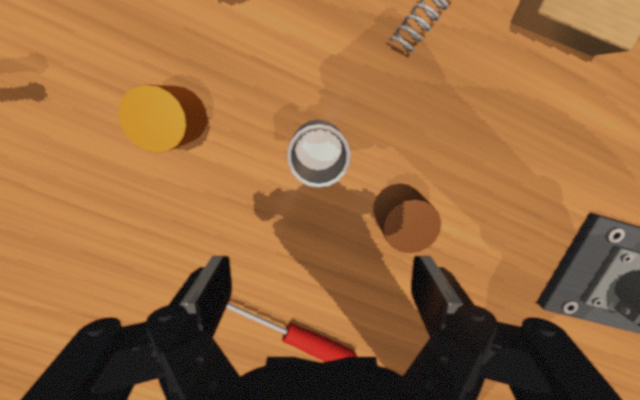

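The cup is upright with its rim centre near (319,155), at about (564,264). Next, the collared spindle.

Run:
```python
from h import *
go([550,30,270],pose(60,0))
```

```text
TCP [534.4 251.3 176.5] -> [550.  30. 270.] travel [-0.248  0.703 -0.297] rows 5.8 twist [ 0.0032  0.001  -0.101 ] rows 5.1
t 16.6833 q [-0.01  0.59 -0.74  1.94  0.57  0.83 -2.22] F [-0.6  0.2 -0.3] T [0.   0.01 0.04] gap 1.002
```

```bash
python3 -m creep '{"grip":[1,1,1,1,1,1,1,1,1],"travel":[[0,0,-0.12],[-0.04,0.12,-0.2],[-0.1,0.3,-0.297],[-0.15,0.45,-0.297],[-0.2,0.6,-0.297],[-0.25,0.7,-0.297],[-0.25,0.7,-0.297],[-0.25,0.7,-0.297],[-0.25,0.7,-0.297]],"twist":[[0,0,0],[0.001,0,-0.02],[0.002,0,-0.04],[0.003,0,-0.06],[0.003,0.001,-0.08],[0.003,0.001,-0.1],[0.003,0.001,-0.1],[0.003,0.001,-0.1],[0.003,0.001,-0.1]]}'
python3 - <<'E'
from h import *
go([561,-119,240],pose(97,0))
E
```

```text
time: 17.43
tool_pos: [549.4, 28.3, 269.3]
ee_rot: [-2.73, -1.554, -0.0]
force: [-0.3, 1.6, -0.3]
finger_gap: 0.996
TCP [549.4  28.3 269.3] -> [ 561. -119.  240.] travel [-0.403  0.284  0.098] rows 3.6 twist [ 0.     -0.     -0.1047] rows 5.3
t 17.4333 q [ 0.61  0.5  -1.02  1.94  0.51  0.99 -1.19] F [-0.3  1.6 -0.3] T [ 0.04 -0.02  0.02] gap 0.996
```

```bash
python3 -m creep '{"grip":[1,1,1,1,1,1,1,1],"travel":[[-0.1,0.07,0],[-0.2,0.14,0],[-0.3,0.21,0],[-0.4,0.284,0],[-0.403,0.284,0.05],[-0.403,0.284,0.05],[-0.403,0.284,0.05],[-0.403,0.284,0.05]],"twist":[[0,0,-0.02],[0,0,-0.04],[0,0,-0.06],[0,0,-0.08],[0,0,-0.105],[0,0,-0.105],[0,0,-0.105],[0,0,-0.105]]}'
python3 - <<'E'
from h import *
im=snap('wrist','w14');snap('top','t14')
for n in ['cap','other_cap']:
  for r in finder.recognise('wrist',n): print(n,np.round(r['point'],1),r['confidence'],onplane('wrist',r['point'],152).round(1))
go([561,-119,190],pose(97,0))
E
```

```text
time: 18.1
tool_pos: [562.4, -113.7, 255.5]
ee_rot: [2.07, 2.363, 0.006]
force: [-0.4, -0.0, -0.3]
finger_gap: 1.003
cap [318.9 203.8] 0.76 [ 563.5 -121.6  152. ]
other_cap [318.6 322. ] 0.59 [ 578.9 -241.5  152. ]
TCP [ 562.8 -114.5  256.4] -> [ 561. -119.  190.] travel [-0.014 -0.009  0.221] rows 1.6 twist [ 0.0006 -0.0001  0.0015] rows 0.1
t 18.3 q [ 0.91  0.63 -1.17  1.9   0.66  1.07 -0.4 ] F [ 0.  -0.4 -0.7] T [0.   0.11 0.02] gap 0.998
```

View pics/w14.png

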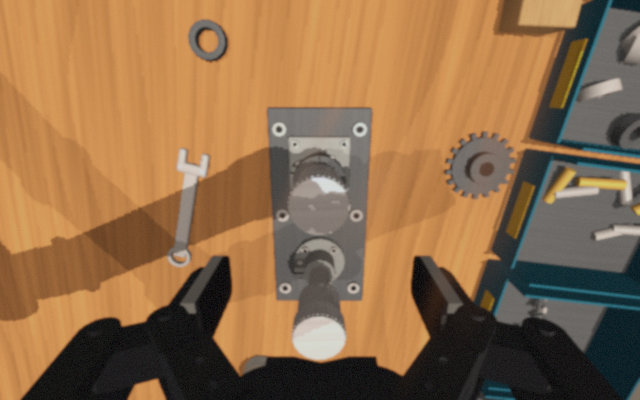

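View pics/t14.png

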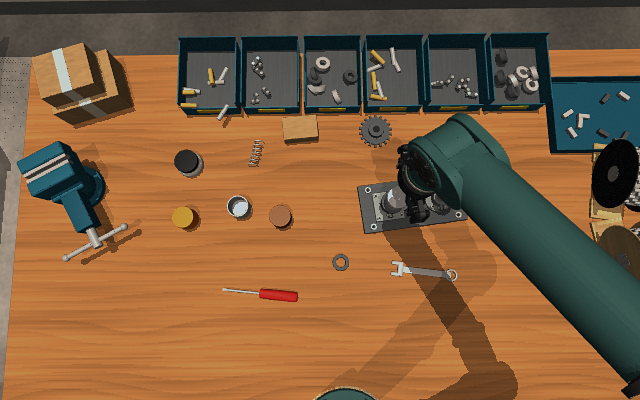

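Wrist view: the collared spindle on its square flange has its cap head at (319,206). The other cap, at (318,338), sits outside the jaws. The top view shows the cup mouth-up at (238,206). I descend onto the cap.

Run:
```python
from h import *
print(onplane('wrist',(319.5,206),164))
t=onplane('top',(238.5,206.5),55); print('cup rim top',t)
go([562,-119,131],pose(97,0))
```

```text
[ 563.70804086 -119.43260237  164.        ]
cup rim top [558.25503021 260.13137163  55.        ]
TCP [ 562.8 -114.5  256.4] -> [ 562. -119.  131.] travel [-0.015 -0.006  0.418] rows 3.0 twist [ 0.0006 -0.0001  0.0015] rows 0.1
t 18.3 q [ 0.91  0.63 -1.17  1.9   0.66  1.07 -0.4 ] F [ 0.  -0.4 -0.7] T [0.   0.11 0.02] gap 0.998
```

```bash
python3 -m creep '{"grip":[1,1,1,1,1,1,1],"travel":[[-0.015,-0.006,0.1],[-0.015,-0.006,0.2],[-0.015,-0.006,0.3],[-0.015,-0.006,0.37],[-0.015,-0.006,0.418],[-0.015,-0.006,0.418],[-0.015,-0.006,0.418]],"twist":[[0,0,0.0015],[0,0,0.0015],[0,0,0.0015],[0,0,0.0015],[0,0,0.0015],[0,0,0.0015],[0,0,0.0015]]}'
python3 - <<'E'
from h import *
im=snap('wrist','w15')
go([562,-119,131],pose(97,0))
E
```

```text
time: 18.88
tool_pos: [562.0, -119.9, 130.7]
ee_rot: [2.082, 2.35, 0.005]
force: [0.4, -0.0, 0.7]
finger_gap: 1.0
TCP [ 562.7 -119.8  131.6] -> [ 562. -119.  131.] travel [ 0.003 -0.002  0.002] rows 0.0 twist [ 0.0008 -0.0001 -0.0002] rows 0.0
t 18.9333 q [ 0.81  0.76 -1.02  2.    0.86  0.88 -0.56] F [0.1 0.4 0.1] T [-0.06 -0.01 -0.04] gap 1.0
```

View pics/w15.png

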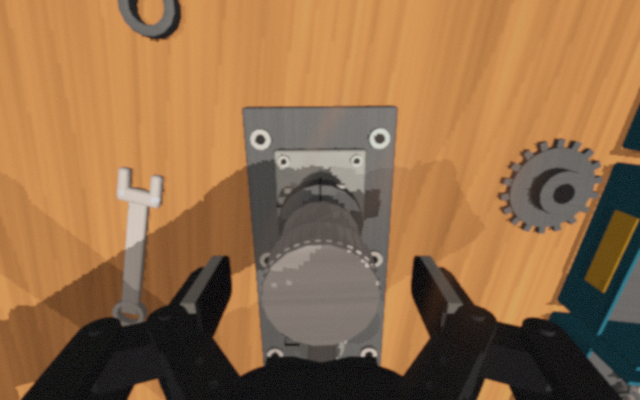

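```bash
python3 -m creep '{"grip":[-1,-1,-1,-1,-1,-1],"travel":[[0,0,0],[0,0,0],[0,0,0],[0,0,0],[0,0,0],[0,0,0]],"twist":[[0,0,0],[0,0,0],[0,0,0],[0,0,0],[0,0,0],[0,0,0]]}'
python3 - <<'E'
from h import *
go([562,-119,131],pose(97,0))
E
python3 -m creep '{"grip":[-1,-1,-1,-1],"travel":[[0,0,0],[0,0,0],[0,0,0],[0,0,0]],"twist":[[0,0,-0.01],[0,0,-0.02],[0,0,-0.03],[0,0,-0.03]]}'
python3 - <<'E'
from h import *
go([562,-119,131],pose(97,0))
E
```

```text
time: 19.43
tool_pos: [562.5, -120.5, 131.9]
ee_rot: [2.082, 2.348, 0.006]
force: [-1.1, -0.4, 5.4]
finger_gap: 0.569
TCP [ 562.5 -120.5  131.9] -> [ 562. -119.  131.] travel [ 0.005 -0.001  0.003] rows 0.0 twist [ 0.0008  0.     -0.0004] rows 0.0
t 19.4333 q [ 0.81  0.76 -1.02  2.    0.86  0.88 -0.56] F [-1.1 -0.4  5.4] T [-0.05  0.29  0.03] gap 0.569
time: 19.77
tool_pos: [562.6, -120.0, 131.9]
ee_rot: [1.86, 2.53, 0.008]
force: [-0.4, -0.2, 5.9]
finger_gap: 0.567
TCP [ 562.6 -120.   131.9] -> [ 562. -119.  131.] travel [ 0.004 -0.001  0.003] rows 0.0 twist [ 0.0008 -0.0004  0.0287] rows 1.4
t 19.7667 q [ 0.84  0.78 -1.06  2.    0.88  0.91 -0.4 ] F [-0.4 -0.2  5.9] T [ 0.2   0.24 -1.3 ] gap 0.567
```

There is −1.3 N·m opposing at 10° anticlockwise, which looks hard. I compare with the other direction.

```bash
python3 -m creep '{"grip":[-1,-1,-1,-1],"travel":[[0,0,0],[0,0,0],[0,0,0],[0,0,0]],"twist":[[0,0,0.01],[0,0,0.02],[0,0,0.03],[0,0,0.03]]}'
python3 - <<'E'
from h import *
go([562,-119,131],pose(97,0))
E
python3 -m creep '{"grip":[-1,-1,-1,-1,-1],"travel":[[0,0,0],[0,0,0],[0,0,0],[0,0,0],[0,0,0]],"twist":[[0,0,0.015],[0,0,0.03],[0,0,0.045],[0,0,0.055],[0,0,0.055]]}'
python3 - <<'E'
from h import *
go([562,-119,131],pose(97,0))
E
```

```text
time: 20.1
tool_pos: [562.9, -120.3, 131.9]
ee_rot: [2.083, 2.346, 0.007]
force: [-0.1, 0.6, 6.0]
finger_gap: 0.573
TCP [ 562.9 -120.3  131.9] -> [ 562. -119.  131.] travel [ 0.005 -0.003  0.003] rows 0.0 twist [ 0.001   0.     -0.0005] rows 0.1
t 20.1 q [ 0.81  0.76 -1.02  2.    0.86  0.88 -0.56] F [-0.1  0.6  6. ] T [ 0.01  0.07 -0.06] gap 0.573
time: 20.52
tool_pos: [563.0, -120.2, 131.9]
ee_rot: [2.455, 1.955, 0.008]
force: [1.2, 0.6, 6.7]
finger_gap: 0.568
TCP [ 563.  -120.2  131.9] -> [ 562. -119.  131.] travel [ 0.003 -0.004  0.003] rows 0.0 twist [ 0.001  -0.0001 -0.0553] rows 2.8
t 20.5167 q [ 0.77  0.72 -0.94  2.    0.8   0.83 -0.85] F [1.2 0.6 6.7] T [ 0.03  0.12 -0.05] gap 0.568
```

Clockwise turns 20° freely (−0.05 N·m), so the thread is left-hand. I continue clockwise.

```bash
python3 -m creep '{"grip":[-1,-1,-1,-1,-1,-1,-1],"travel":[[0,0,0],[0,0,0],[0,0,0],[0,0,0],[0,0,0],[0,0,0],[0,0,0]],"twist":[[0,0,0.019],[0,0,0.038],[0,0,0.057],[0,0,0.076],[0,0,0.095],[0,0,0.11],[0,0,0.11]]}'
python3 - <<'E'
from h import *
go([562,-119,131],pose(97,0))
E
python3 -m creep '{"grip":[-1,-1,-1,-1,-1,-1,-1,-1],"travel":[[0,0,0],[0,0,0],[0,0,0],[0,0,0],[0,0,0],[0,0,0],[0,0,0],[0,0,0]],"twist":[[0,0,0.019],[0,0,0.038],[0,0,0.057],[0,0,0.076],[0,0,0.095],[0,0,0.113],[0,0,0.113],[0,0,0.113]]}'
python3 - <<'E'
from h import *
go([562,-119,131],pose(97,0))
E
```

```text
time: 21.1
tool_pos: [563.1, -120.1, 131.9]
ee_rot: [2.973, 1.009, 0.009]
force: [0.3, 0.3, 7.6]
finger_gap: 0.57
TCP [ 563.1 -120.1  131.9] -> [ 562. -119.  131.] travel [-0.001 -0.005  0.003] rows 0.0 twist [ 0.0009 -0.0005 -0.1653] rows 8.3
t 21.1 q [ 0.67  0.65 -0.77  2.01  0.67  0.75 -1.42] F [0.3 0.3 7.6] T [-0.02  0.08 -0.09] gap 0.57
time: 21.77
tool_pos: [563.1, -120.5, 131.9]
ee_rot: [-3.14, 0.082, -0.009]
force: [-0.4, -0.4, 8.7]
finger_gap: 0.571
TCP [ 563.1 -120.5  131.9] -> [ 562. -119.  131.] travel [-0.004 -0.005  0.003] rows 0.0 twist [ 0.0008 -0.0007 -0.2778] rows 14.0
t 21.7667 q [ 0.55  0.6  -0.58  2.01  0.52  0.67 -1.99] F [-0.4 -0.4  8.7] T [-0.22  0.11 -0.03] gap 0.571
```

```bash
python3 -m creep '{"grip":[-1,-1,-1],"travel":[[0,0,-0.03],[0,0,-0.05],[0,0,-0.05]],"twist":[[0,0,0],[0,0,0],[0,0,0]]}'
python3 - <<'E'
from h import *
go([562,-119,131],pose(-3,0))
E
python3 -m creep '{"grip":[-1,-1,-1,-1,-1,-1],"travel":[[0,0,-0.07],[0,0,-0.14],[0,0,-0.21],[0,0,-0.26],[0,0,-0.26],[0,0,-0.26]],"twist":[[0,0,0],[0,0,0],[0,0,0],[0,0,0],[0,0,0],[0,0,0]]}'
python3 - <<'E'
from h import *
im=snap('scene','s16');snap('wrist','w16')
go([560,262,231],pose(-3,0))
E
```

```text
time: 22.02
tool_pos: [561.9, -120.4, 146.4]
ee_rot: [-3.139, 0.085, -0.007]
force: [0.6, -0.3, -1.5]
finger_gap: 0.568
TCP [ 561.9 -120.4  146.4] -> [ 562. -119.  131.] travel [-0.    -0.005  0.051] rows 0.4 twist [-0.0002 -0.0007 -0.0003] rows 0.0
t 22.0167 q [ 0.56  0.58 -0.6   2.    0.5   0.7  -1.97] F [ 0.6 -0.3 -1.5] T [ 0.09 -0.04 -0.07] gap 0.568
time: 22.52
tool_pos: [561.3, -120.7, 223.6]
ee_rot: [-3.139, 0.087, -0.006]
force: [-0.6, -0.3, -1.6]
finger_gap: 0.567
TCP [ 560.1 -120.8  222.1] -> [560. 262. 231.] travel [-0.071 -1.274 -0.028] rows 9.2 twist [-0.0002 -0.0001 -0.0005] rows 0.0
t 22.6167 q [ 0.63  0.49 -0.67  1.94  0.4   0.85 -1.89] F [-0.4 -0.  -1.3] T [-0.06  0.01 -0.01] gap 0.566
```

View pics/s16.png

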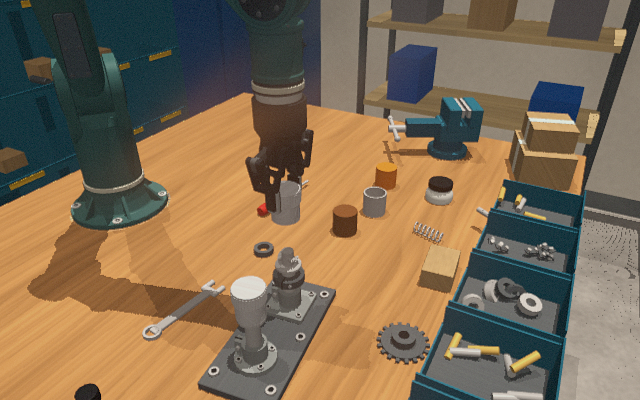

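View pics/w16.png

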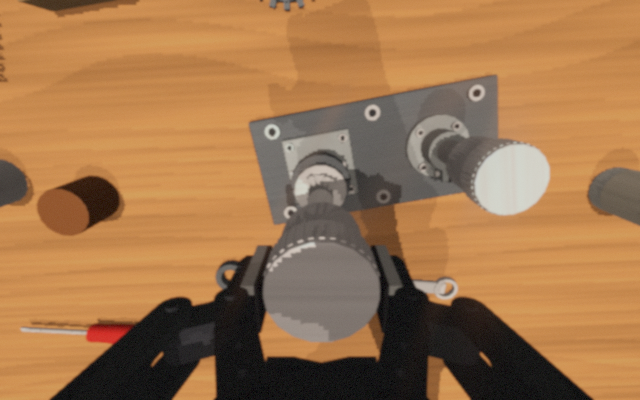

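The cap is off and held: the scene view shows the bare threaded end at (290,262), with the cap in the jaws and the other cap in place. I carry it to the cup at height.

```bash
python3 - <<'E'
from h import *
go([560,130,240],pose(20,0))
im=cv2.imread('pics/s16.png'); cv2.imwrite('pics/s16c.png',cv2.resize(im[170:230,340:420],(800,600),interpolation=cv2.INTER_CUBIC))
E
python3 -m creep '{"grip":[-1,-1,-1,-1,-1,-1,-1,-1,-1],"travel":[[0,-0.12,-0.05],[0,-0.25,-0.06],[-0.02,-0.37,-0.06],[-0.03,-0.5,-0.06],[-0.04,-0.62,-0.06],[-0.05,-0.75,-0.06],[-0.05,-0.84,-0.06],[-0.05,-0.84,-0.06],[-0.05,-0.84,-0.06]],"twist":[[0,0,0],[0,0,-0.01],[0,0,-0.02],[0,0,-0.03],[0,0,-0.045],[0,0,-0.064],[0,0,-0.064],[0,0,-0.064],[0,0,-0.064]]}'
python3 - <<'E'
from h import *
snap('top','t17'); snap('wrist','w17')
go([561,262,231],pose(27,0))
E
```

```text
TCP [ 560.1 -120.8  222.1] -> [560. 130. 240.] travel [-0.047 -0.835 -0.058] rows 6.0 twist [-0.0002 -0.0001 -0.0644] rows 3.2
t 22.6167 q [ 0.63  0.49 -0.67  1.94  0.4   0.85 -1.89] F [-0.4 -0.  -1.3] T [-0.06  0.01 -0.01] gap 0.566
time: 23.37
tool_pos: [559.2, 134.0, 240.5]
ee_rot: [-3.092, -0.549, -0.001]
force: [0.3, -0.7, -1.1]
finger_gap: 0.568
TCP [559.7 130.2 240.3] -> [561. 262. 231.] travel [ 0.153 -0.412  0.031] rows 3.2 twist [ 0.0001  0.     -0.02  ] rows 1.0
t 23.4667 q [ 0.27  0.5  -0.8   1.92  0.45  0.91 -1.98] F [ 0.8 -0.4 -1.2] T [-0.04 -0.02 -0.02] gap 0.566
```

View pics/s16c.png

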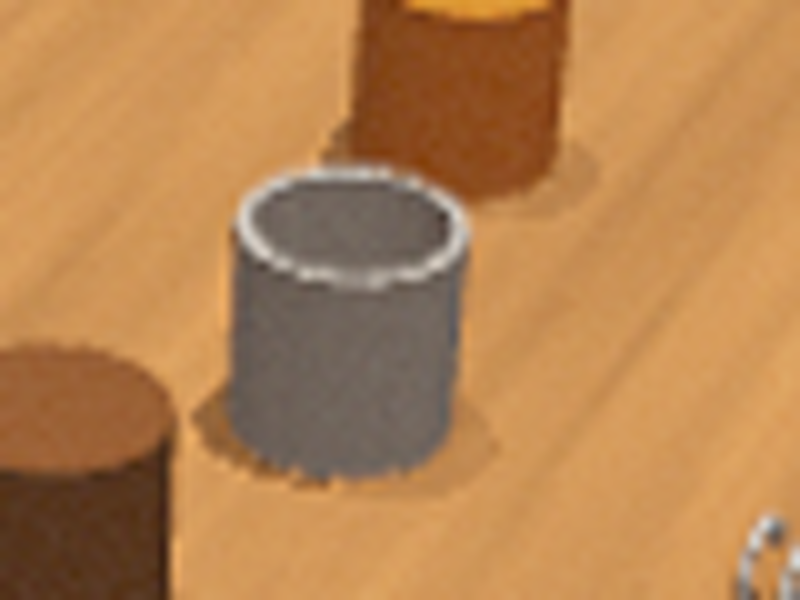

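View pics/w17.png

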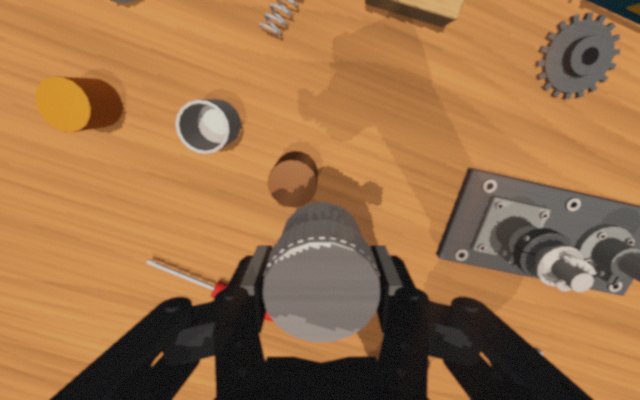

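Run:
```python
from h import *
print(onplane('scene',(375.2,192.6),55),onplane('wrist',(205,126),55), onplane('top',(238.5,206.5),55))
im=cv2.imread('pics/t14.png'); cv2.imwrite('pics/t14c.png',cv2.resize(im[186:226,218:258],(600,600),interpolation=cv2.INTER_CUBIC))
```

```text
[561.81429156 261.026362    55.        ] [565.01961402 258.92196717  55.        ] [558.25503021 260.13137163  55.        ]
```

View pics/t14c.png

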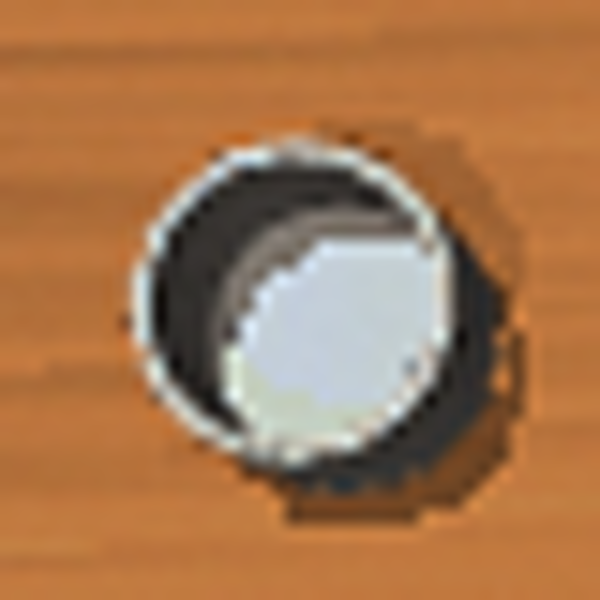

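All three cameras put the rim within a few mm of (561,261). I move over it and lower to roughly 50 mm above the rim.

```bash
python3 -m creep '{"grip":[-1,-1,-1,-1,-1,-1],"travel":[[0.04,-0.1,0],[0.08,-0.21,0],[0.12,-0.32,0],[0.153,-0.409,0.03],[0.153,-0.409,0.03],[0.153,-0.409,0.03]],"twist":[[0,0,-0.01],[0,0,-0.02],[0,0,-0.02],[0,0,-0.02],[0,0,-0.02],[0,0,-0.02]]}'
python3 - <<'E'
from h import *
go([561.5,261,131],pose(27,0))
E
```

```text
time: 23.97
tool_pos: [561.4, 262.7, 231.8]
ee_rot: [3.054, 0.736, 0.002]
force: [-0.2, -0.8, -1.5]
finger_gap: 0.568
TCP [561.4 262.7 231.8] -> [561.5 261.  131. ] travel [-0.003  0.005  0.336] rows 2.4 twist [ 0.0001 -0.0002  0.0003] rows 0.0
t 23.9667 q [ 0.04  0.57 -0.81  1.83  0.5   0.95 -2.08] F [-0.2 -0.8 -1.5] T [-0.05  0.06 -0.04] gap 0.568
```

```bash
python3 -m creep '{"grip":[-1,-1,-1,-1,-1,-1,-1,-1],"travel":[[0,0.003,0.08],[0,0.003,0.16],[0,0.003,0.24],[0,0.003,0.3],[0,0.003,0.325],[0,0.003,0.325],[0,0.003,0.325],[0,0.003,0.325]],"twist":[[0,0,0],[0,0,0],[0,0,0],[0,0,0],[0,0,0],[0,0,0],[0,0,0],[0,0,0]]}'
python3 - <<'E'
from h import *
im=snap('scene','s18'); cv2.imwrite('pics/s18c.png',cv2.resize(im[110:260,300:500,::-1],(800,600)))
snap('wrist','w18')
go([561.5,261,135],pose(27,0))
# predicted
for z in (0,55,110,164): print(z,proj('scene',[561.5,261,z]))
E
```

```text
time: 24.63
tool_pos: [563.7, 261.9, 136.6]
ee_rot: [-3.054, -0.732, -0.008]
force: [-0.3, 0.0, -0.2]
finger_gap: 0.567
TCP [563.6 262.5 136.9] -> [561.5 261.  135. ] travel [-0.008  0.001  0.006] rows 0.1 twist [ 0.0001 -0.0009  0.    ] rows 0.0
t 24.7333 q [-0.02  0.68 -0.72  1.9   0.62  0.79 -2.18] F [-1.   0.4 -0.4] T [-0.03 -0.01 -0.  ] gap 0.567
0 [373.7712803  212.42848367]
55 [375.07160054 192.57337294]
110 [376.44108152 171.66221934]
164 [377.85842746 150.02019631]
```

View pics/s18c.png

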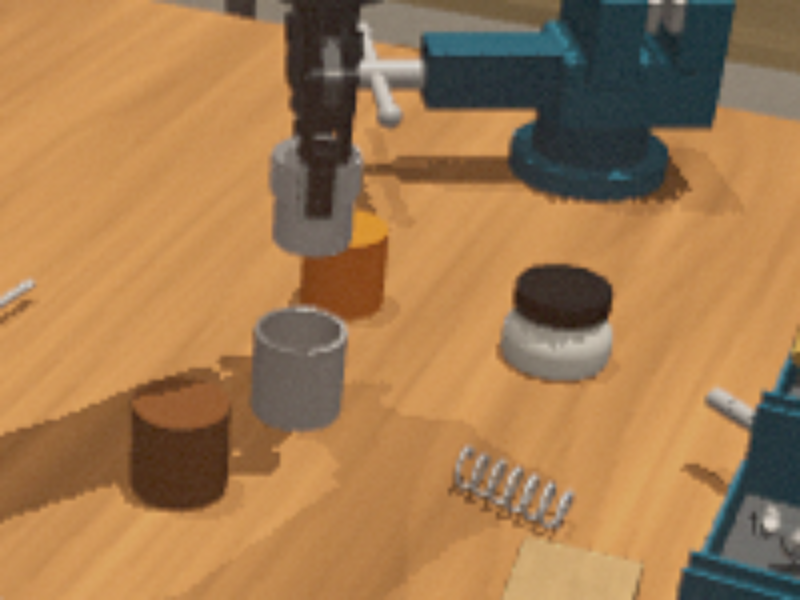

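View pics/w18.png

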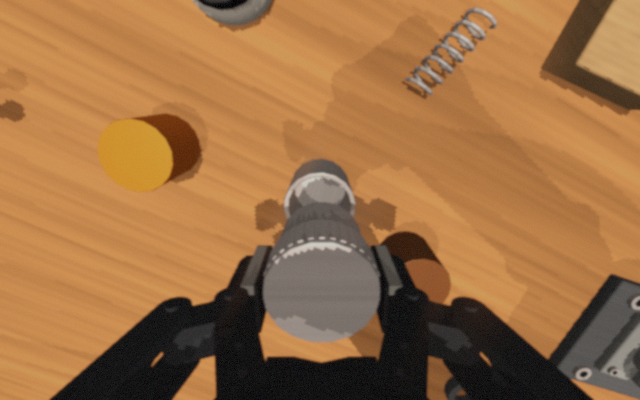

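The cap is level and centred above the upright cup. In the scene view its underside is at about (378,169), where the projection predicts about (377,169), and the gap is roughly 60 mm. I trim the position, let it settle and hand in.

```bash
python3 -m creep '{"grip":[-1,-1,-1,-1,-1,-1],"travel":[[-0.007,0,0],[-0.007,0,0],[-0.007,0,0],[-0.007,0,0],[-0.007,0,0],[-0.007,0,0]],"twist":[[0,0,0],[0,0,0],[0,0,0],[0,0,0],[0,0,0],[0,0,0]]}'
python3 - <<'E'
from h import *
go([561.5,261,135],pose(27,0))
print(manip.state()['qd'].round(4))
print(workorder.sign_off())
E
```

```text
time: 25.23
tool_pos: [560.8, 261.3, 135.4]
ee_rot: [-3.054, -0.735, -0.005]
force: [0.3, -0.2, -0.1]
finger_gap: 0.566
TCP [560.8 261.3 135.4] -> [561.5 261.  135. ] travel [0.002 0.002 0.001] rows 0.0 twist [ 0.     -0.0005  0.0001] rows 0.0
t 25.2333 q [-0.02  0.68 -0.72  1.91  0.62  0.79 -2.18] F [ 0.3 -0.2 -0.1] T [ 0.02  0.02 -0.1 ] gap 0.566
[ 0.0014  0.0018  0.     -0.0008  0.0001 -0.0016  0.0001]
the job is handed in; nothing more can be done
None
```

The job is handed in at about 25 s on the robot's clock, with the collared spindle's cap held level and still above the upright cup.

- **Cup:** I turned the steel cup over in two grips, laying it on its side and then standing it up. It stands mouth-up at about (561, 261) mm. Joint 6 ran out at about 27° of outward tilt, so each half turn stopped short. I set the cup on its edge and let it tip the rest of the way on release.
- **Thread:** Anticlockwise came up hard, with about 1.3 N·m opposing at 10°. Clockwise ran free at under 0.1 N·m, so the thread is left-hand. I turned it 100° clockwise and it lifted straight off.

At hand-in:
- **Grip:** the cap was still in the jaws (opening 0.566) and the arm was essentially still.
- **Position:** the cap's underside is about 59 mm above the rim and its axis within about 5 mm of the cup's. Both come from the tool position and the cup's measured position.
- **Look-alikes and other cap:** neither was touched, and the last pictures of them show no change.
- **Disagreement:** the three cameras differed by up to about 7 mm on the cup's position, well inside the 25 mm allowed.

The hand-in reports no verdict, so I can't confirm the result.

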